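Run a batch on the tube rocker

TASK

Run one batch on the tube rocker: lay every sample tube from the grey mat into the rocker, each flat and centred along a cradle of its own, then push the rocker's black slide to its left end stop and let it snap back. Now, on the key console, press fully down and release one key at a time, in this order: round, cross-shaped, square, and last the long bar; all tubes must be lying in their cradles when the bar is pressed. When that is done, unload every tube again and lay it flat on the grey mat.

Things in the scene. Friction and masses are not known exactly. Their poses are not given: they have to be found in the camera images.
- sample_0_mid (a point): A 50 ml screw-cap centrifuge tube lying down, 124 mm long with the cap, about 30 g, clear barrel with a coloured cap at its -y end; 31 mm high, the graspable barrel 24 to 30 mm wide, the cap 34 mm and 16 mm long. Two or three such tubes are present; an absent one has no pose. The point is the middle of the tube, half-way up (16 mm above its underside); its y axis runs along the tube.
- sample_1_mid (a point): A 50 ml screw-cap centrifuge tube lying down, 124 mm long with the cap, about 30 g, clear barrel with a coloured cap at its -y end; 31 mm high, the graspable barrel 24 to 30 mm wide, the cap 34 mm and 16 mm long. Two or three such tubes are present; an absent one has no pose. The point is the middle of the tube, half-way up (16 mm above its underside); its y axis runs along the tube.
- sample_2_mid (a point): A 50 ml screw-cap centrifuge tube lying down, 124 mm long with the cap, about 30 g, clear barrel with a coloured cap at its -y end; 31 mm high, the graspable barrel 24 to 30 mm wide, the cap 34 mm and 16 mm long. Two or three such tubes are present; an absent one has no pose. The point is the middle of the tube, half-way up (16 mm above its underside); its y axis runs along the tube.
- cradle_left (a point): Left (+y) cradle of the tube rocker. Point: where the middle of a tube lying in it rests, 81 mm above the worktop; x runs along the cradle (cap at either end). Two saddles 12 mm thick stand 34 mm before and behind it; seats 65 mm up, between cheeks 36 mm apart 15 mm high. End fences 75 mm before and behind it, top 82 mm up. Room for fingers between the saddles (56 mm), deck 46 mm up.
- cradle_mid (a point): Middle cradle of the tube rocker. Point: where the middle of a tube lying in it rests, 81 mm above the worktop; x runs along the cradle (cap at either end). Two saddles 12 mm thick stand 34 mm before and behind it; seats 65 mm up, between cheeks 36 mm apart 15 mm high. End fences 75 mm before and behind it, top 82 mm up. Room for fingers between the saddles (56 mm), deck 46 mm up.
- cradle_right (a point): Right (-y) cradle of the tube rocker. Point: where the middle of a tube lying in it rests, 81 mm above the worktop; x runs along the cradle (cap at either end). Two saddles 12 mm thick stand 34 mm before and behind it; seats 65 mm up, between cheeks 36 mm apart 15 mm high. End fences 75 mm before and behind it, top 82 mm up. Room for fingers between the saddles (56 mm), deck 46 mm up.
- mat_mid (a point): Centre of the top face of the flat grey bench mat, fixed, 210 mm (x) by 300 mm (y), 4 mm thick, between the rocker and the console. The tubes lie on it at the start and go back onto it at the end. A tall instrument stands across the back, from about x = 0.65 m: cross from side to side well in front of it.
- rocker: The tube rocker: a fixed white box 220 mm deep (x) by 200 mm wide (y), base 41 mm high, with a steel deck carrying three parallel cradles 66 mm apart at the rear and a low apron at its front (-x) edge on which the slide runs. Origin: centre of its underside. It may stand left or right of the robot and be a little turned.
- slide_grip (a point): Grip point of the rocker's black slide: an upright fin 16 mm thick (rocker x), 24 mm long (rocker y), its top at 84 mm and the apron at 41 mm above the worktop; the point is in the fin's middle, 70 mm above the worktop, 83 mm in front (-x) of the rocker's origin. It can be pinched across its thickness or pushed on its -y end; 28 mm free behind it up to the fence.
- slide (a joint): Travel of the slide in m along the rocker's own +y axis (to the left seen from the robot): 0 home, 0.045 at the end stop. A spring pulls it home with 2.4 N at home and 5.1 N at the end; let go, it snaps back.
- console: The key console: a fixed grey box 150 mm deep (x) by 190 mm wide (y) and 38 mm high with four white keys and a dark blank display strip along its far edge. Origin: centre of its underside. It stands on the other side from the rocker and may be a little turned.
- key_round_top (a point): Round key, 26 mm across, in the middle of the console's far row. The top face stands 52 mm above the worktop, 14 mm proud of the console; it goes straight down 6 mm on a spring (2 N to start, 5 N fully down) and springs back up. The point is the centre of the top face (it moves with the key).
- key_round (a joint): Travel of the round key in m: 0 up, 0.006 fully down; anything beyond 0.0045 counts as pressed.
- key_cross_top (a point): Cross-shaped key, 30 mm across, at the right (-y) end of the far row, 55 mm from the round key. The top face stands 52 mm above the worktop, 14 mm proud of the console; it goes straight down 6 mm on a spring (2 N to start, 5 N fully down) and springs back up. The point is the centre of the top face (it moves with the key).
- key_cross (a joint): Travel of the cross key in m: 0 up, 0.006 fully down; anything beyond 0.0045 counts as pressed.
- key_square_top (a point): Square key, 25 mm, at the left (+y) end of the far row, 55 mm from the round key. The top face stands 52 mm above the worktop, 14 mm proud of the console; it goes straight down 6 mm on a spring (2 N to start, 5 N fully down) and springs back up. The point is the centre of the top face (it moves with the key).
- key_square (a joint): Travel of the square key in m: 0 up, 0.006 fully down; anything beyond 0.0045 counts as pressed.
- key_bar_top (a point): Long bar key, 22 mm by 94 mm (along y), alone in the near row, 52 mm in front of the round key. The top face stands 52 mm above the worktop, 14 mm proud of the console; it goes straight down 6 mm on a spring (2 N to start, 5 N fully down) and springs back up. The point is the centre of the top face (it moves with the key).
- key_bar (a joint): Travel of the bar key in m: 0 up, 0.006 fully down; anything beyond 0.0045 counts as pressed.

How it is judged:
On the way, in this order (a step that is already met when the one before it is completed fails the run):
1. every sample tube lies in a cradle of its own on the rocker and is let go ((horizontal distance between sample_0_mid and cradle_left below 0.02 m or horizontal distance between sample_0_mid and cradle_mid below 0.02 m or horizontal distance between sample_0_mid and cradle_right below 0.02 m) and z of sample_0_mid in the frame of cradle_mid between -0.01 and 0.01 m and angle between the y axis of each of sample_0_mid, sample_1_mid, sample_2_mid and the x axis of cradle_mid, either way round below 0.17 rad and linear speed of each of sample_0, sample_1, sample_2 below 0.02 m/s and contact force between the fingers and sample_0 below 0.05 N and (horizontal distance between sample_1_mid and cradle_left below 0.02 m or horizontal distance between sample_1_mid and cradle_mid below 0.02 m or horizontal distance between sample_1_mid and cradle_right below 0.02 m) and z of sample_1_mid in the frame of cradle_mid between -0.01 and 0.01 m and contact force between the fingers and sample_1 below 0.05 N and (horizontal distance between sample_2_mid and cradle_left below 0.02 m or horizontal distance between sample_2_mid and cradle_mid below 0.02 m or horizontal distance between sample_2_mid and cradle_right below 0.02 m) and z of sample_2_mid in the frame of cradle_mid between -0.01 and 0.01 m and contact force between the fingers and sample_2 below 0.05 N), for 0.3 s.
2. the slide is pushed to its end (value of joint slide above 0.041 m), for 0.1 s.
3. the slide is let go and has sprung back home (value of joint slide below 0.003 m and contact force between the fingers and slide below 0.1 N), for 0.1 s.
4. the round key is pressed down, the others up (value of joint key_round above 0.0045 m and value of joint each of key_cross, key_square, key_bar below 0.002 m), for 0.05 s.
5. the cross key is pressed down, the others up (value of joint key_cross above 0.0045 m and value of joint each of key_round, key_square, key_bar below 0.002 m), for 0.05 s.
6. the square key is pressed down, the others up (value of joint key_square above 0.0045 m and value of joint each of key_round, key_cross, key_bar below 0.002 m), for 0.05 s.
7. the bar key is pressed down, the others up, while every tube lies in its cradle (all of step 1 and value of joint key_bar above 0.0045 m and value of joint each of key_round, key_cross, key_square below 0.002 m), for 0.05 s.
At the end, for the whole second after the job is handed in: Every tube present lies flat and released on the grey mat (its middle over the mat, at least 5 mm inside the edge), the slide is home within 3 mm and all keys are up within 1.5 mm (x of sample_0_mid in the frame of mat_mid between -0.1 and 0.1 m and y of sample_0_mid in the frame of mat_mid between -0.145 and 0.145 m and z of each of sample_0_mid, sample_1_mid, sample_2_mid in the frame of mat_mid below 0.027 m and angle between sample_0_mid's own y axis and vertical between 1.35 and 1.8 rad and contact force between the fingers and sample_0 below 0.05 N and x of sample_1_mid in the frame of mat_mid between -0.1 and 0.1 m and y of sample_1_mid in the frame of mat_mid between -0.145 and 0.145 m and angle between sample_1_mid's own y axis and vertical between 1.35 and 1.8 rad and contact force between the fingers and sample_1 below 0.05 N and x of sample_2_mid in the frame of mat_mid between -0.1 and 0.1 m and y of sample_2_mid in the frame of mat_mid between -0.145 and 0.145 m and angle between sample_2_mid's own y axis and vertical between 1.35 and 1.8 rad and contact force between the fingers and sample_2 below 0.05 N and value of joint slide below 0.003 m and value of joint each of key_round, key_cross, key_square, key_bar below 0.0015 m); the robot touches nothing.
It fails at once if two keys are down together (value of joint each of key_round, key_cross above 0.0035 m or value of joint each of key_round, key_square above 0.0035 m or value of joint each of key_round, key_bar above 0.0035 m or value of joint each of key_cross, key_square above 0.0035 m or value of joint each of key_cross, key_bar above 0.0035 m or value of joint each of key_square, key_bar above 0.0035 m).
Of sample_0, sample_1, sample_2 only 2 to 3 are there at a start; the rules pass over those that are not, and their reading is None.
At some moment in a run one of sample_0, sample_1, sample_2 may be knocked a few centimetres aside while the robot is not near it.
Once in a run the grip may slacken for a moment while it holds something.
It also fails if it takes over 210 s, if anything falls off the work surface, if the arm or the gripper's body presses on something with over 40 N, if the wrist force passes 120 N, or if a joint passes its speed limit or range.

ROBOT

A 7-joint arm with a two-finger parallel gripper is mounted at the origin on a cart in front of the work surface, level with it; the furniture and walls round the work are solid. World frame = base frame: x ahead of the robot, y to its left, z up, the work surface at z = 0. Lengths are in m, angles in rad, forces in N, time in s.
With the tool pointing down it reaches from about 0.35 to 0.9 m from the base axis. Payload 19.9 kg.
Tool frame: the origin (TCP) lies midway between the tips of the shut fingers; the grasp point (between the pads) lies 19 mm behind it; z points along the fingers, x is the direction in which the jaws open and shut, and the axes are right-handed (so a half turn about z gives the same grasp; the last joint's range is limited). The gripper opens to 85 mm and grips with 20 to 120 N. Pads are 22 mm wide; open, the fingers measure 114 mm over their backs; the gripper's body (76 mm by 85 mm) begins 54 mm behind the grasp point. The pads swing forward as they close: fully open they stand 13 mm farther back than shut.
Start: joints at [-1.151, 0.417, -0.01, 1.614, 0.005, 1.111, -0.053], TCP at [0.278, 0.56, 0.231] pointing down, gripper open.
Joint ranges: [-2.81, 2.81], [-0.39, 2.02], [-1.27, 1.25], [0.06, 2.57], [-1.19, 4.33], [0.19, 2], [-2.82, 2.82]. Speed limits (rad/s): [1.89, 1.89, 2.39, 2.39, 3.01, 3.01, 3.01].

INTERFACE

Orientations are given as a rotation vector (axis times angle).
In Python, from station import ctrl, viewer gives the robot as it stands.
- The arm moves only by the tool carry_out, never from a script. Its argument "plan" is a list of rows, each an object of numbers: "jaw": the closure in counts, from 0 (fully open) to 255 (shut); "tx", "ty", "tz": the shift along the tool's x, y, z in cm; "twist": the turn about the tool's z in degrees. In form: [{"jaw": .., "tx": .., "ty": .., "tz": .., "twist": ..}, ...]. A call has 1 to 8 rows; each row shifts and turns the commanded pose from where the row before left it, along the tool's axes as they then stand; what a row does not reach is not made up. A row lasts 1/10 s, in which the tool goes at most 50 mm and 8.59 degrees, less where a joint would pass 70% of its speed; a pose out of reach is approached as far as the arm can. A call is refused whole if a number of a shift passes 5 or a number of a turn 8.59, either way. A call with a gripper value outside its range is refused whole. The fingers move at their own pace and stop on an object; "newtons" is the grip in N (left out, the last holds). Time passes only in rows, so rows that do not move let the fingers close. It gives the time, the measured TCP pose, the force and the opening at its end, in the units of the state.
- ctrl.sense(): the state, without advancing time (a new reading comes with each control period).
- viewer.get_image(name): name is "scene" or "side" or "wrist"; returns a dict with "image" (420x560x3 uint8, red, green, blue), "fovy" (degrees; the focal length in pixels is half the picture's height over the tangent of half this angle, whatever the lens; pixels are square), "cx", "cy" (the principal point, pixels), "k1" (the pictures are not rectified: a ray, as slopes to the right and down, at radius r is drawn at 1 + k1 r^2 times it, then the intrinsics apply), "eye" and "attitude" of the camera in the world; the wrist camera has in their place "tool_from_camera" (4x4, takes a point from camera to tool coordinates, whose origin is the TCP and whose axes are the tool frame's). Camera axes: x right, y up, looking along -z (the intrinsics and any distortion apply to the point x, -y, -z); pixel columns grow to the right and rows downward; lengths in m; the calibration is good to about 2 mm. A picture is of the moment at which its call begins: read the wrist's pose just before it. There is no depth.
- ctrl.job_done(): hands the job in, once; it reports no verdict.
The state is a dict: "clock": time; "joint_pos": joint angles; "qvel": joint speeds; "effort": joint torques, N m; "position": TCP position; "eef_rot": TCP orientation; "contact_force": force on the tool from outside, world axes, zero at the start; "ft_torque": the same for the moment, N m; "gripper_width": finger opening in m.
Only numpy, scipy, OpenCV 4.12 (cv2) and the standard library are available. Lean on these libraries where they do the work, as an engineer would, in place of code of your own. Each camera call takes 0.05 s, during which the arm holds its last target.

## Working session

There is one attempt and no reset: what is moved stays moved. The work goes in short steps, Python scripts to look and compute and a tool call to move; the robot and the scene stay as the last step left them, time stands still between calls to the robot, and variables do not carry over. Pictures are saved under pics/ and viewed, and the job is handed in when it is done.

Besides the shell and the picture viewer there is one more tool, called as name(argument=value, ...), one argument or row to a line, values as JSON. carry_out: Moves the arm, as the interface text tells. Its arguments: {"type":"object","properties":{"plan":{"type":"array"},"newtons":{"type":"number"}},"required":["plan"]}

```bash
ls; mkdir -p pics; cat > h.py <<'E'
import numpy as np, cv2
from scipy.spatial.transform import Rotation as R
from station import ctrl, viewer
def snap(name,fn=None):
    s=ctrl.sense()
    d=viewer.get_image(name)
    if fn: cv2.imwrite('pics/'+fn,cv2.cvtColor(d['image'],cv2.COLOR_RGB2BGR))
    d['state']=s
    return d
def campose(d):
    if 'tool_from_camera' in d:
        s=d['state'];T=np.eye(4);T[:3,:3]=R.from_rotvec(s['eef_rot']).as_matrix();T[:3,3]=s['position']
        return T@np.array(d['tool_from_camera'])
    T=np.eye(4);a=np.array(d['attitude'],float)
    T[:3,:3]=a if a.shape==(3,3) else R.from_rotvec(a).as_matrix()
    T[:3,3]=d['eye'];return T
def K(d):
    f=d['image'].shape[0]/2/np.tan(np.radians(d['fovy'])/2)
    return np.array([[f,0,d['cx']],[0,f,d['cy']],[0,0,1.]])
def slopes(d,px):
    px=np.atleast_2d(np.array(px,float));k=K(d)
    q=(px-k[:2,2])/k[0,0];p=q.copy()
    for _ in range(30): p=q/(1+d['k1']*(p**2).sum(1,keepdims=True))
    return p
def plane(d,px,z):
    p=slopes(d,px);T=campose(d)
    r=np.c_[p[:,0],-p[:,1],-np.ones(len(p))]@T[:3,:3].T
    return T[:3,3]+r*((z-T[2,3])/r[:,2])[:,None]
def proj(d,P):
    P=np.atleast_2d(P);T=campose(d);c=(P-T[:3,3])@T[:3,:3]
    s=np.c_[c[:,0]/-c[:,2],-c[:,1]/-c[:,2]]
    s=s*(1+d['k1']*(s**2).sum(1,keepdims=True))
    return s*K(d)[0,0]+K(d)[:2,2]
E
python3 - <<'E'
from h import *
print(ctrl.sense())
for n in ('scene','side','wrist'):
    d=snap(n,n+'0.png'); print({k:v for k,v in d.items() if k not in('image','state')})
E
```

```text
pics
{'clock': 0.0, 'joint_pos': array([-1.15051113,  0.41798955, -0.01031873,  1.61416602,  0.00467361,
        1.11069074, -0.05299867]), 'qvel': array([ 0.0001172 , -0.00164761,  0.00010825,  0.00221666, -0.00049667,
       -0.00119152, -0.00181429]), 'effort': array([ 5.96110531e-04, -8.64455509e+01,  6.79016747e-01, -4.34910321e+01,
        1.91956374e-02,  7.15708928e-03,  9.19357331e-05]), 'position': array([0.27830846, 0.55923211, 0.23065389]), 'eef_rot': array([ 2.67025452e+00,  1.65376888e+00, -1.58861440e-03]), 'contact_force': array([-0.58483839, -0.04271029, -0.16724083]), 'ft_torque': array([ 0.00889345,  0.03737171, -0.03044227]), 'gripper_width': 0.08528490707928252}
{'fovy': 42.04187957279708, 'cx': 275.4282087325303, 'cy': 214.54447587474894, 'k1': -0.19606221266908364, 'eye': array([-0.26003638, -0.68069461,  1.06582142]), 'attitude': array([ 0.74378632, -0.31826905, -0.78787548])}
{'fovy': 46.22659954649471, 'cx': 270.45825455164555, 'cy': 207.8182077677744, 'k1': -0.0877869776499185, 'eye': array([ 0.14705434, -1.37265642,  0.62674618]), 'attitude': array([ 1.20977071, -0.13346973, -0.210702  ])}
{'fovy': 68.6282787107538, 'cx': 282.60634468008726, 'cy': 208.20573359317763, 'k1': -0.01687531489931133, 'tool_from_camera': array([[ 9.99999917e-01, -3.30673017e-05, -4.05150395e-04,
        -3.59382914e-04],
       [-1.56326423e-04, -9.51320406e-01, -3.08203601e-01,
        -7.87374144e-02],
       [-3.75236377e-04,  3.08203639e-01, -9.51320333e-01,
        -1.43699602e-01],
       [ 0.00000000e+00,  0.00000000e+00,  0.00000000e+00,
         1.00000000e+00]])}
```

View pics/scene0.png

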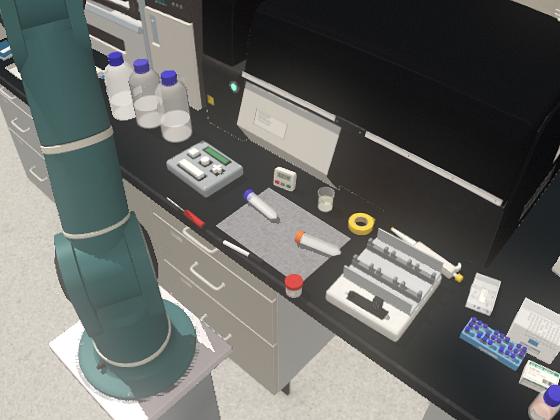

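View pics/side0.png

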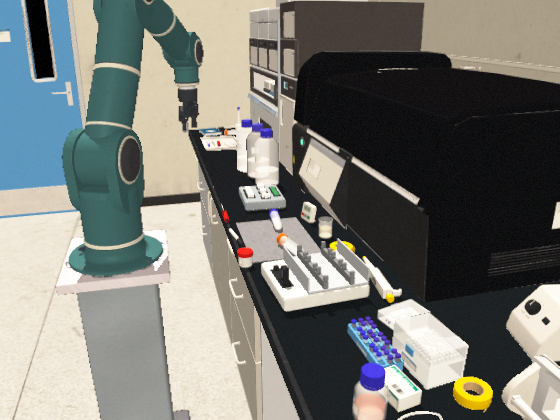

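View pics/wrist0.png

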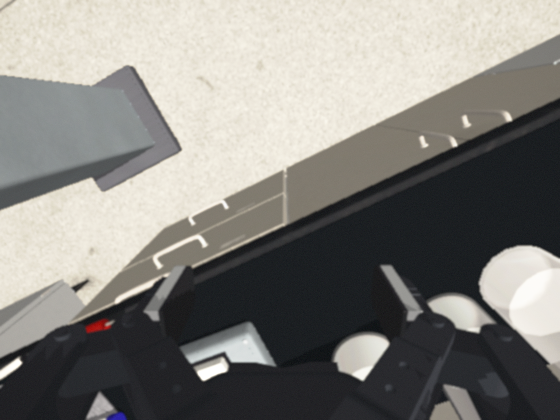

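Scene picture: the console is at about (205,165), the mat at about (285,235), and the rocker at about (385,285), to the right. Two tubes are present: a blue cap at (250,196) and an orange cap at (300,238).

```bash
python3 - <<'E'
from h import *
im=cv2.imread('pics/scene0.png')
a=cv2.resize(im[120:350,150:450],None,fx=2.6,fy=2.6,interpolation=cv2.INTER_CUBIC);cv2.imwrite('pics/c0.png',a)
d=snap('scene')
for n,p,z in [('mat corners',[[272,189],[350,238],[297,280],[217,225]],.004),('tubeblue ends',[[246,193],[278,219]],.02),('tubeorange',[[296,238],[340,252]],.02),('console',[[207,142],[243,172],[205,193],[167,165]],.038),('rocker base',[[327,297],[397,334],[440,280]],.03)]:
    print(n,plane(d,p,z).round(3).tolist())
E
```

```text
mat corners [[0.589, 0.123, 0.004], [0.586, -0.16, 0.004], [0.386, -0.148, 0.004], [0.383, 0.136, 0.004]]
tubeblue ends [[0.515, 0.155, 0.02], [0.499, 0.018, 0.02]]
tubeorange [[0.479, -0.064, 0.02], [0.518, -0.178, 0.02]]
console [[0.587, 0.395, 0.038], [0.56, 0.21, 0.038], [0.425, 0.226, 0.038], [0.432, 0.402, 0.038]]
rocker base [[0.379, -0.247, 0.03], [0.403, -0.429, 0.03], [0.602, -0.423, 0.03]]
```

View pics/c0.png

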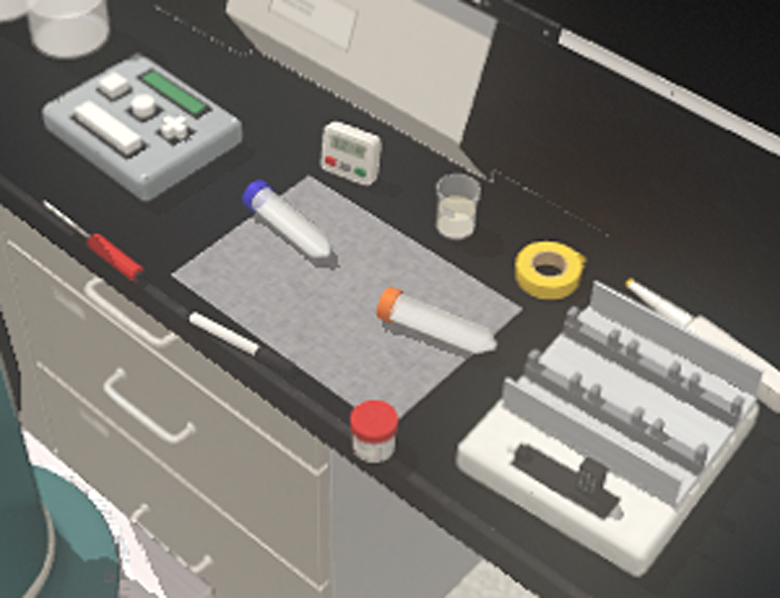

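```bash
cat >> h.py <<'E'
def az():
    M=R.from_rotvec(ctrl.sense()['eef_rot']).as_matrix(); return np.degrees(np.arctan2(M[1,0],M[0,0]))
def go(pos,azt=None,s=None):
    """tool-axis shift in cm (before twist) and twist deg to reach pos / tool-x azimuth azt"""
    s=s or ctrl.sense(); M=R.from_rotvec(s['eef_rot']).as_matrix()
    t=(M.T@(np.array(pos)-s['position']))*100
    a=np.degrees(np.arctan2(M[1,0],M[0,0]))
    tw=0 if azt is None else -((azt-a+180)%360-180)
    n=max(np.linalg.norm(t)/4.8,abs(tw)/8.5)
    print('pos',np.round(s['position'],4),'az',round(a,1),'tilt',np.round(M[:,2],3),'shift cm',t.round(2),'twist',round(tw,1),'min rows',round(n,1),'t',round(s['clock'],1),'w',round(s['gripper_width'],4),'F',np.round(s['contact_force'],1))
E
python3 -c "
from h import *
go([.45,.28,.32],0)"
```

```text
pos [0.2784 0.5594 0.2309] az 63.5 tilt [-0.    -0.001 -1.   ] shift cm [-17.37  27.81  -8.89] twist 63.5 min rows 7.5 t 0.2 w 0.0854 F [ 0.5 -1.2 -0.4]
```

carry_out(
  plan=[
    {"tx":-2.5,"ty":3.9,"tz":-1.3},
    {"tx":-2.5,"ty":3.9,"tz":-1.3},
    {"tx":-2.5,"ty":3.9,"tz":-1.3},
    {"tx":-2.5,"ty":3.9,"tz":-1.3},
    {"tx":-2.5,"ty":3.9,"tz":-1.3},
    {"tx":-2.5,"ty":3.9,"tz":-1.3},
    {"tx":-2.5,"ty":3.9,"tz":-1.3},
    {"twist":8.5},
  ],
)

```text
schema error: expected keys jaw, tx, ty, tz, twist
```

carry_out(
  plan=[
    {"twist":8.5},
    {"twist":8.5},
    {"twist":8.5},
    {"twist":8.5},
    {"twist":8.5},
    {"twist":8.5},
    {"twist":4.0},
    {"twist":0},
  ],
)

```text
schema error: expected keys jaw, tx, ty, tz, twist
```

```bash
python3 -c "
from h import *
go([.45,.28,.32],0); print(ctrl.sense()['joint_pos'].round(2))
snap('wrist','w1.png')"
```

```text
pos [0.2784 0.5594 0.2309] az 63.5 tilt [-0.    -0.001 -1.   ] shift cm [-17.37  27.81  -8.89] twist 63.5 min rows 7.5 t 0.2 w 0.0854 F [ 0.5 -1.2 -0.4]
[-1.15  0.42 -0.01  1.61  0.    1.11 -0.05]
```

View pics/w1.png

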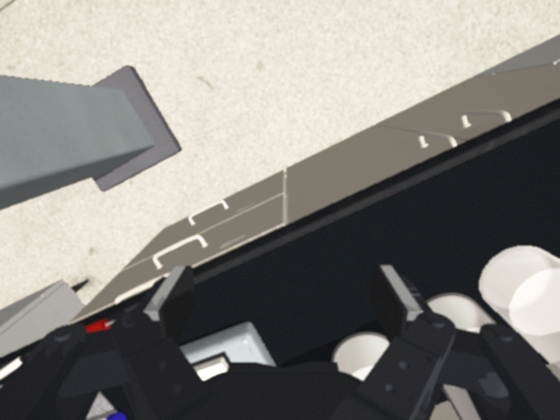

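All row keys are required, so I'll send the moves again in full.

carry_out(
  plan=[
    {"jaw":0,"tx":0,"ty":0,"tz":-4.5,"twist":0},
    {"jaw":0,"tx":0,"ty":0,"tz":-4.4,"twist":0},
    {"jaw":0,"tx":-2.2,"ty":3.5,"tz":0,"twist":0},
    {"jaw":0,"tx":-2.2,"ty":3.5,"tz":0,"twist":0},
    {"jaw":0,"tx":-2.2,"ty":3.5,"tz":0,"twist":0},
    {"jaw":0,"tx":-2.2,"ty":3.5,"tz":0,"twist":0},
    {"jaw":0,"tx":-2.2,"ty":3.5,"tz":0,"twist":0},
    {"jaw":0,"tx":-2.2,"ty":3.5,"tz":0,"twist":0},
  ],
)

```text
clock: 1.05
position: [0.4082, 0.3462, 0.3204]
eef_rot: [-2.671, -1.654, -0.0]
contact_force: [1.1, 0.7, -0.1]
gripper_width: 0.0855
```

carry_out(
  plan=[
    {"jaw":0,"tx":-2.2,"ty":3.5,"tz":0,"twist":0},
    {"jaw":0,"tx":-2.0,"ty":3.3,"tz":0,"twist":8.5},
    {"jaw":0,"tx":0,"ty":0,"tz":0,"twist":8.5},
    {"jaw":0,"tx":0,"ty":0,"tz":0,"twist":8.5},
    {"jaw":0,"tx":0,"ty":0,"tz":0,"twist":8.5},
    {"jaw":0,"tx":0,"ty":0,"tz":0,"twist":8.5},
    {"jaw":0,"tx":0,"ty":0,"tz":0,"twist":8.5},
    {"jaw":0,"tx":0,"ty":0,"tz":0,"twist":8.5},
  ],
)

```text
clock: 1.85
position: [0.4497, 0.2798, 0.3203]
eef_rot: [3.14, 0.101, -0.0]
contact_force: [-0.5, -0.5, -0.5]
gripper_width: 0.0854
```

```bash
python3 -c "
from h import *
go([.45,.28,.32],0); print(ctrl.sense()['joint_pos'].round(2))
snap('wrist','w2.png')"
```

```text
pos [0.4497 0.2798 0.3203] az 3.7 tilt [-0. -0. -1.] shift cm [ 0.03 -0.01  0.03] twist 3.7 min rows 0.4 t 1.9 w 0.0854 F [-0.5 -0.5 -0.5]
[-0.85  0.17  0.27  1.74 -0.05  1.23 -0.5 ]
```

View pics/w2.png

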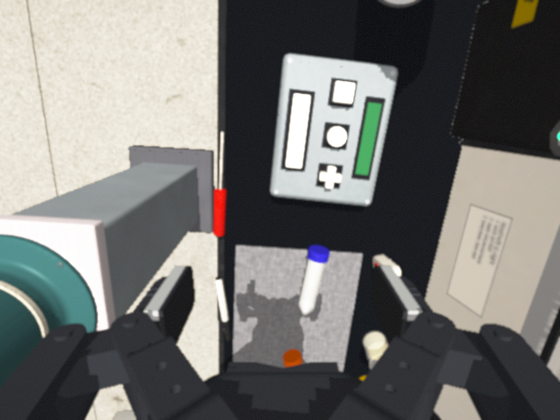

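The wrist picture shows the console clearly: square (343,93), round (337,136), cross (331,176), bar (298,130). The blue-capped tube runs from (318,253) to (308,310).

```bash
cat >> h.py <<'E'
def blobs(d,mask,amin=30):
    n,l,st,c=cv2.connectedComponentsWithStats(mask.astype(np.uint8))
    return [(st[i].tolist(),c[i]) for i in range(1,n) if st[i][4]>=amin]
E
python3 - <<'E'
from h import *
d=snap('wrist');im=d['image'].astype(int)
m=(im.min(2)>225)
m[:45]=0;m[210:]=0;m[:,:270]=0;m[:,400:]=0
for st,c in blobs(d,m): print(st,c.round(1),plane(d,c,.052).round(4))
# console outline
ed=(np.abs(im-im.mean(2,keepdims=True)).max(2)<40)&(im.min(2)>90);ed[:45]=0;ed[215:]=0;ed[:,:265]=0;ed[:,405:]=0
ct=max(cv2.findContours(ed.astype(np.uint8),0,2)[0],key=cv2.contourArea)
r=cv2.boxPoints(cv2.minAreaRect(ct));print(plane(d,r,.038).round(4))
E
```

```text
[285, 56, 97, 70, 2275] [322.6  85.6] [[0.4941 0.3888 0.052 ]]
[333, 81, 21, 22, 400] [343.   91.1] [[0.5204 0.3837 0.052 ]]
[286, 93, 24, 75, 1219] [297.1 129.9] [[0.466  0.3332 0.052 ]]
[327, 126, 19, 20, 308] [336.2 135.5] [[0.5176 0.3289 0.052 ]]
[320, 166, 23, 22, 294] [330.7 176.4] [[0.5159 0.2742 0.052 ]]
[[0.4314 0.2391 0.038 ]
 [0.4414 0.4266 0.038 ]
 [0.5876 0.422  0.038 ]
 [0.5988 0.2313 0.038 ]]
```

carry_out(
  plan=[
    {"jaw":0,"tx":0,"ty":4.8,"tz":0,"twist":0},
    {"jaw":0,"tx":0,"ty":4.8,"tz":0,"twist":0},
    {"jaw":0,"tx":0,"ty":4.8,"tz":0,"twist":0},
    {"jaw":0,"tx":0,"ty":4.8,"tz":0,"twist":0},
    {"jaw":0,"tx":0,"ty":4.8,"tz":0,"twist":0},
    {"jaw":0,"tx":0,"ty":0,"tz":0,"twist":0},
  ],
)

```text
clock: 2.55
position: [0.4668, 0.0346, 0.3208]
eef_rot: [3.139, 0.107, 0.002]
contact_force: [1.2, 0.9, 0.3]
gripper_width: 0.0851
```

```bash
python3 -c "
from h import *
go([.45,.0,.32],0); print(ctrl.sense()['joint_pos'].round(2))
snap('wrist','w3.png')"
```

```text
pos [0.4668 0.0346 0.3208] az 3.9 tilt [ 0.001 -0.    -1.   ] shift cm [-1.91  3.34  0.08] twist 3.9 min rows 0.8 t 2.5 w 0.0851 F [1.2 0.9 0.3]
[-0.59  0.04  0.47  1.88 -0.02  1.22 -0.05]
```

View pics/w3.png

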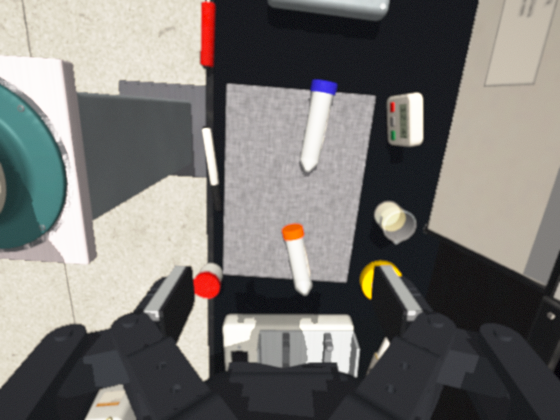

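The mat holds two tubes: the blue one from (323,87) to (309,168), the orange one from (293,232) to (304,290).

```bash
cat >> h.py <<'E'
def tube(d,color,z,roi=None,axis=None,rad=.016):
    """cap blob by colour; barrel = bright blob adjoining. returns mid, dir (cap->tip)"""
    im=d['image'];hsv=cv2.cvtColor(im,cv2.COLOR_RGB2HSV)
    h,s,v=[hsv[...,i].astype(int) for i in range(3)]
    cap=((h>110)&(h<130)&(s>150)&(v>80)) if color=='blue' else ((h>3)&(h<14)&(s>150)&(v>100))
    if roi: 
        q=np.zeros_like(cap);q[roi[1]:roi[3],roi[0]:roi[2]]=1;cap=cap&q
    b=max(blobs(d,cap,15),key=lambda t:t[0][4]);
    cc=plane(d,b[1],z)[0]
    bar=(im.min(2)>185)
    best=None
    for st,c in blobs(d,bar,40):
        p=plane(d,c,z)[0];dist=np.linalg.norm(p-cc)
        if 0.03<dist<0.075 and (best is None or st[4]>best[0]): best=(st[4],p,st,c)
    p=best[1];u=(p-cc)/np.linalg.norm(p-cc)
    mid=cc+u*.054
    print(color,'cap',b[1].round(1),cc.round(4),'barrel',best[3].round(1),best[2],'mid',mid.round(4),'dir az',round(np.degrees(np.arctan2(u[1],u[0])),1))
    return mid,u
E
python3 - <<'E'
from h import *
d=snap('wrist')
tube(d,'blue',.0195);tube(d,'orange',.0195)
for p in ([323,81],[310,171],[292,226],[304,293]): print(plane(d,p,.0195).round(4))
# mat corners
print(plane(d,[[229,84],[375,96],[349,282],[222,274]],.004).round(4))
E
```

```text
blue cap [323.8  88.4] [0.5155 0.1465 0.0195] barrel [315.3 131.5] [301, 95, 30, 78, 1337] mid [0.5102 0.0927 0.0195] dir az -95.6
orange cap [291.7 232.1] [ 0.4889 -0.0654  0.0195] barrel [299.  266.2] [287, 241, 23, 54, 798] mid [ 0.5036 -0.1173  0.0195] dir az -74.2
[[0.5134 0.1558 0.0195]]
[[0.5078 0.0325 0.0195]]
[[ 0.4885 -0.0552  0.0195]]
[[ 0.5181 -0.1733  0.0195]]
[[ 0.3848  0.144   0.004 ]
 [ 0.5906  0.1429  0.004 ]
 [ 0.5948 -0.1565  0.004 ]
 [ 0.3784 -0.1561  0.004 ]]
```

carry_out(
  plan=[
    {"jaw":0,"tx":0,"ty":4.5,"tz":0,"twist":0},
    {"jaw":0,"tx":0,"ty":4.5,"tz":0,"twist":0},
    {"jaw":0,"tx":0,"ty":4.5,"tz":0,"twist":0},
    {"jaw":0,"tx":0,"ty":4.5,"tz":0,"twist":0},
    {"jaw":0,"tx":0,"ty":4.5,"tz":0,"twist":0},
    {"jaw":0,"tx":0,"ty":4.5,"tz":0,"twist":0},
    {"jaw":0,"tx":0,"ty":0,"tz":0,"twist":0},
    {"jaw":0,"tx":0,"ty":0,"tz":0,"twist":0},
  ],
)

```text
clock: 3.45
position: [0.4861, -0.2286, 0.3199]
eef_rot: [3.139, 0.114, -0.002]
contact_force: [-0.7, 1.3, -0.6]
gripper_width: 0.0854
```

```bash
python3 -c "
from h import *
go([.45,-.25,.32],0); print(ctrl.sense()['joint_pos'].round(2))
d=snap('wrist','w4.png')
im=cv2.imread('pics/w4.png')[30:330,180:460]
cv2.imwrite('pics/w4b.png',cv2.resize(im,None,fx=2,fy=2,interpolation=cv2.INTER_CUBIC))
import pickle;pickle.dump(d,open('w4.pkl','wb'))
"
```

```text
pos [ 0.4861 -0.2286  0.3199] az 4.2 tilt [-0.001 -0.    -1.   ] shift cm [-3.75  1.88 -0.01] twist 4.2 min rows 0.9 t 3.5 w 0.0854 F [-0.7  1.3 -0.6]
[-0.21  0.22  0.7   1.74 -0.15  1.24  0.6 ]
```

View pics/w4b.png

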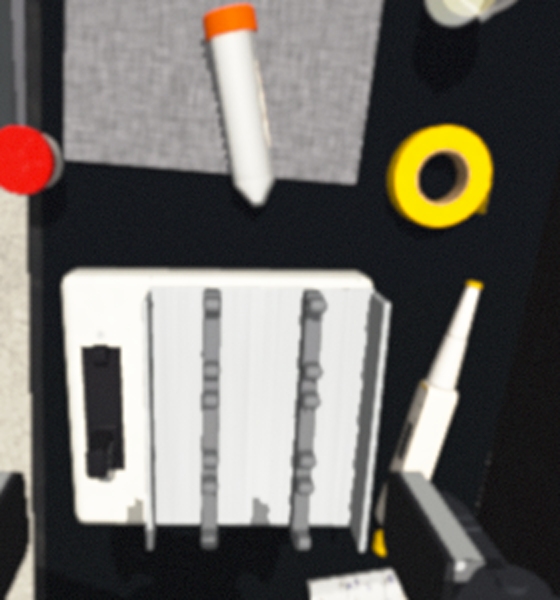

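```bash
python3 -c "
import cv2
im=cv2.imread('pics/w4.png')[165:310,205:385]
cv2.imwrite('pics/w4c.png',cv2.resize(im,None,fx=4,fy=4,interpolation=cv2.INTER_NEAREST))
"
```

```text
(no output)
```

View pics/w4c.png

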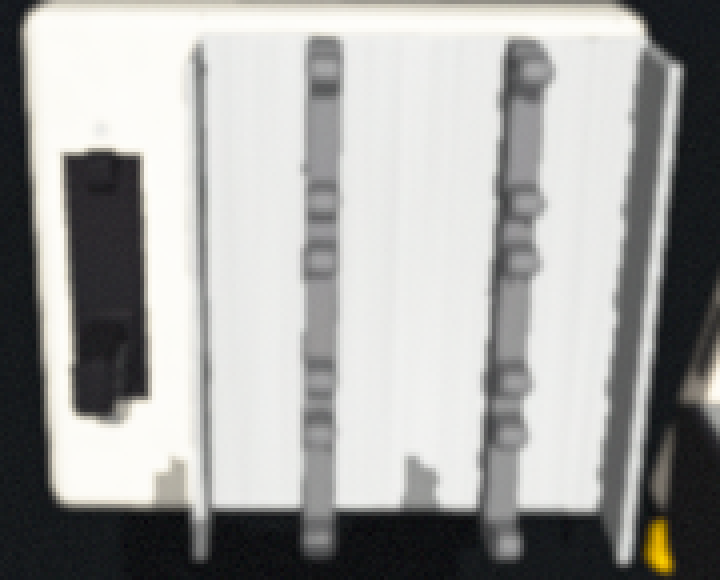

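```bash
python3 - <<'E'
from h import *
import pickle
d=pickle.load(open('w4.pkl','rb'))
f=np.array([(324,68),(322,200),(320,261),(318,381),(317,433),(317,545)])/4+[205,165]
r=np.array([(537,70),(528,203),(522,261),(514,382),(509,433),(507,548)])/4+[205,165]
F=plane(d,f,.08);B=plane(d,r,.08)
print(F.round(4));print(B.round(4))
c=[(F[2*i]+F[2*i+1]+B[2*i]+B[2*i+1])/4 for i in range(3)]
print('cradles',np.round(c,4))
v=c[0]-c[2];print('pitch',np.linalg.norm(v)/2,'yaw',np.degrees(np.arctan2(-v[0],v[1])))
for X in(F,B):
    v=X[0]-X[5];print('yaw',np.degrees(np.arctan2(-v[0],v[1])))
x=(B-F).mean(0);print('sep',np.linalg.norm(x),np.degrees(np.arctan2(x[1],x[0])))
# box corners z .041 top
print(plane(d,np.array([(25,20),(640,20),(55,500)])/4+[205,165],.041).round(4))
print('fin top',plane(d,np.array([(100,345),(75,410),(125,395)])/4+[205,165],.084).round(4))
E
```

```text
[[ 0.4911 -0.2386  0.08  ]
 [ 0.4939 -0.2831  0.08  ]
 [ 0.4948 -0.3047  0.08  ]
 [ 0.4975 -0.3494  0.08  ]
 [ 0.4987 -0.3697  0.08  ]
 [ 0.5021 -0.4156  0.08  ]]
[[ 0.559  -0.2343  0.08  ]
 [ 0.5618 -0.2792  0.08  ]
 [ 0.5624 -0.2998  0.08  ]
 [ 0.5654 -0.3449  0.08  ]
 [ 0.5661 -0.3648  0.08  ]
 [ 0.5712 -0.4119  0.08  ]]
cradles [[ 0.5264 -0.2588  0.08  ]
 [ 0.53   -0.3247  0.08  ]
 [ 0.5345 -0.3905  0.08  ]]
pitch 0.06599681051950113 yaw 3.507637561485506
yaw 3.5482466909957937
yaw 3.9401484481980527
sep 0.06809498207230133 3.6813868038340924
[[ 0.3874 -0.2381  0.041 ]
 [ 0.6004 -0.2225  0.041 ]
 [ 0.3994 -0.4295  0.041 ]]
fin top [[ 0.4225 -0.3392  0.084 ]
 [ 0.4143 -0.3646  0.084 ]
 [ 0.4314 -0.3575  0.084 ]]
```

Cradles and rocker yaw (3.6°) are consistent with the stated 66/68 mm spacings. Next I'll go above the orange tube.

```bash
python3 -c "
from h import *
go([.5036,-.1165,.15],15)
d=snap('wrist');tube(d,'orange',.0195)
"
```

```text
pos [ 0.4862 -0.2276  0.3199] az 4.2 tilt [-0.001  0.    -1.   ] shift cm [  2.57 -10.95  16.99] twist -10.8 min rows 4.2 t 3.5 w 0.0854 F [-0.2  1.4  0.1]
orange cap [293.4  41. ] [ 0.4882 -0.0642  0.0195] barrel [301.7  86.5] [287, 47, 28, 85, 1476] mid [ 0.5033 -0.1161  0.0195] dir az -73.8
```

carry_out(
  plan=[
    {"jaw":0,"tx":0.5,"ty":-2.2,"tz":3.4,"twist":0},
    {"jaw":0,"tx":0.5,"ty":-2.2,"tz":3.4,"twist":0},
    {"jaw":0,"tx":0.5,"ty":-2.2,"tz":3.4,"twist":0},
    {"jaw":0,"tx":0.5,"ty":-2.2,"tz":3.4,"twist":0},
    {"jaw":0,"tx":0.5,"ty":-2.2,"tz":3.4,"twist":0},
    {"jaw":0,"tx":0,"ty":0,"tz":0,"twist":-5.7},
    {"jaw":0,"tx":0,"ty":0,"tz":0,"twist":-5.7},
    {"jaw":0,"tx":0,"ty":0,"tz":0,"twist":0},
  ],
)

```text
clock: 4.35
position: [0.5031, -0.1156, 0.1503]
eef_rot: [-3.111, -0.43, -0.0]
contact_force: [0.1, 0.6, 0.7]
gripper_width: 0.0857
```

```bash
python3 -c "
from h import *
go([.5033,-.1163,.006],16)
d=snap('wrist','w5.png')
"
```

```text
pos [ 0.5031 -0.1156  0.1503] az 15.7 tilt [ 0.     0.001 -1.   ] shift cm [-0.    0.08 14.43] twist -0.3 min rows 3.0 t 4.3 w 0.0857 F [0.1 0.6 0.7]
```

View pics/w5.png

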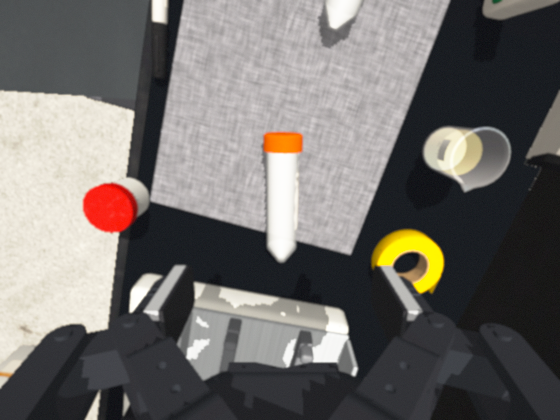

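The tube is in line with the jaws at column 283. Descending.

carry_out(
  plan=[
    {"jaw":0,"tx":0,"ty":0.1,"tz":3.6,"twist":0},
    {"jaw":0,"tx":0,"ty":0,"tz":3.6,"twist":0},
    {"jaw":0,"tx":0,"ty":0,"tz":3.6,"twist":0},
    {"jaw":0,"tx":0,"ty":0,"tz":1.8,"twist":0},
    {"jaw":0,"tx":0,"ty":0,"tz":1.6,"twist":0},
    {"jaw":0,"tx":0,"ty":0,"tz":0,"twist":0},
  ],
)

```text
clock: 5.0
position: [0.5023, -0.1177, 0.0069]
eef_rot: [-3.113, -0.419, 0.004]
contact_force: [1.4, 0.9, 0.5]
gripper_width: 0.0854
```

carry_out(
  plan=[
    {"jaw":200,"tx":0,"ty":0,"tz":0,"twist":0},
    {"jaw":255,"tx":0,"ty":0,"tz":0,"twist":0},
    {"jaw":255,"tx":0,"ty":0,"tz":0,"twist":0},
    {"jaw":255,"tx":0,"ty":0,"tz":0,"twist":0},
    {"jaw":255,"tx":0,"ty":0,"tz":0,"twist":0},
    {"jaw":255,"tx":0,"ty":0,"tz":0,"twist":0},
    {"jaw":255,"tx":0,"ty":0,"tz":0,"twist":0},
    {"jaw":255,"tx":0,"ty":0,"tz":0,"twist":0},
  ],
  newtons=40,
)

```text
clock: 5.8
position: [0.5036, -0.1183, 0.0089]
eef_rot: [3.113, 0.422, 0.001]
contact_force: [-2.3, 0.9, 9.2]
gripper_width: 0.0244
```

```bash
python3 -c "
from h import *
go([.5033,-.1163,.15],16)
d=snap('wrist','w6.png')
"
```

```text
pos [ 0.5036 -0.1183  0.0089] az 15.4 tilt [ 0.001  0.    -1.   ] shift cm [  0.04  -0.2  -14.11] twist -0.6 min rows 2.9 t 5.8 w 0.0244 F [-2.3  0.9  9.2]
```

View pics/w6.png

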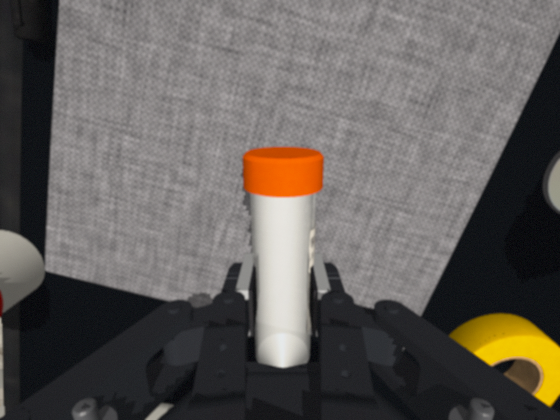

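Gripped at 24.4 mm, with the tube seen between the pads. Lifting.

carry_out(
  plan=[
    {"jaw":255,"tx":0,"ty":0,"tz":-1.0,"twist":0},
    {"jaw":255,"tx":0,"ty":0,"tz":-3.0,"twist":0},
    {"jaw":255,"tx":0,"ty":0,"tz":-4.0,"twist":0},
    {"jaw":255,"tx":0,"ty":0,"tz":-4.0,"twist":0},
    {"jaw":255,"tx":0,"ty":0,"tz":-4.0,"twist":0},
    {"jaw":255,"tx":0,"ty":0,"tz":-2.0,"twist":0},
    {"jaw":255,"tx":0,"ty":0,"tz":0,"twist":0},
  ],
)

```text
clock: 6.55
position: [0.5044, -0.1186, 0.1917]
eef_rot: [3.113, 0.422, 0.008]
contact_force: [0.1, 0.4, -1.3]
gripper_width: 0.0249
```

```bash
cat >> h.py <<'E'
def inhand(d,color,depth=-.0106):
    """tube mid & axis in tool frame, tube axis at tool z=depth"""
    e=dict(d);s=dict(d['state']);s['position']=np.zeros(3);s['eef_rot']=np.zeros(3);e['state']=s
    im=d['image'];hsv=cv2.cvtColor(im,cv2.COLOR_RGB2HSV);h,sa,v=[hsv[...,i].astype(int) for i in range(3)]
    cap=((h>110)&(h<130)&(sa>150)&(v>80)) if color=='blue' else ((h>3)&(h<14)&(sa>150)&(v>100))
    b=max(blobs(d,cap,15),key=lambda t:t[0][4]);x,y,w,hh,_=b[0]
    p=plane(e,[[x+w/2,y],[x+w/2,y+hh],[x,y+hh],[x+w,y+hh]],depth)
    print('cap box',b[0],'ends in tool',p[:2].round(4).tolist(),'width',round(p[3,0]-p[2,0],4))
    return p
E
python3 -c "
from h import *
go([.5345,-.3905,.2],93.6); print(ctrl.sense()['joint_pos'].round(2))
d=snap('wrist','w7.png'); inhand(d,'orange')
"
```

```text
pos [ 0.5044 -0.1186  0.1917] az 15.4 tilt [ 0.005  0.    -1.   ] shift cm [-4.33 27.01 -0.82] twist -78.2 min rows 9.2 t 6.5 w 0.0249 F [ 0.1  0.4 -1.3]
[-0.32  0.31  0.59  1.94 -0.21  0.95  0.64]
cap box [243, 147, 81, 49, 1802] ends in tool [[0.0003, -0.0629, -0.0106], [0.0003, -0.0412, -0.0106]] width 0.0364
```

View pics/w7.png

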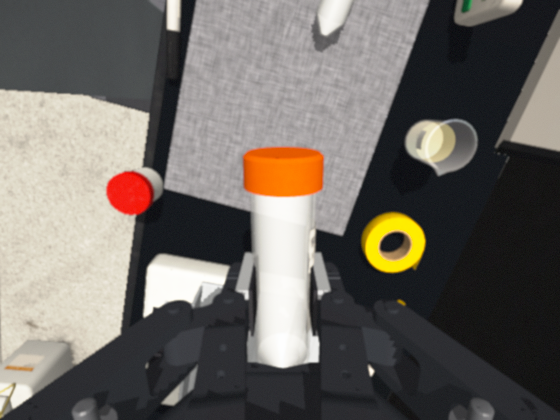

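carry_out(
  plan=[
    {"jaw":255,"tx":-0.3,"ty":1.8,"tz":-0.8,"twist":0},
    {"jaw":255,"tx":-0.6,"ty":3.6,"tz":0,"twist":0},
    {"jaw":255,"tx":-0.6,"ty":3.6,"tz":0,"twist":0},
    {"jaw":255,"tx":-0.6,"ty":3.6,"tz":0,"twist":0},
    {"jaw":255,"tx":-0.6,"ty":3.6,"tz":0,"twist":0},
    {"jaw":255,"tx":-0.6,"ty":3.6,"tz":0,"twist":0},
    {"jaw":255,"tx":-0.6,"ty":3.6,"tz":0,"twist":0},
    {"jaw":255,"tx":-0.4,"ty":3.6,"tz":0,"twist":0},
  ],
)

```text
clock: 7.4
position: [0.5329, -0.3914, 0.1951]
eef_rot: [-3.112, -0.421, 0.002]
contact_force: [0.1, 0.1, 1.6]
gripper_width: 0.0244
```

carry_out(
  plan=[
    {"jaw":255,"tx":0,"ty":0,"tz":0,"twist":-8},
    {"jaw":255,"tx":0,"ty":0,"tz":0,"twist":-8},
    {"jaw":255,"tx":0,"ty":0,"tz":0,"twist":-8},
    {"jaw":255,"tx":0,"ty":0,"tz":0,"twist":-8},
    {"jaw":255,"tx":0,"ty":0,"tz":0,"twist":-8},
    {"jaw":255,"tx":0,"ty":0,"tz":0,"twist":-8},
    {"jaw":255,"tx":0,"ty":0,"tz":0,"twist":-8},
    {"jaw":255,"tx":0,"ty":0,"tz":0,"twist":-8},
  ],
)

```text
clock: 8.2
position: [0.5331, -0.3898, 0.1951]
eef_rot: [-2.41, -2.013, 0.001]
contact_force: [-0.4, -0.9, 0.2]
gripper_width: 0.0242
```

carry_out(
  plan=[
    {"jaw":255,"tx":0,"ty":0,"tz":0,"twist":-8},
    {"jaw":255,"tx":0,"ty":0,"tz":0,"twist":-6.2},
    {"jaw":255,"tx":0,"ty":0,"tz":0,"twist":0},
  ],
)

```text
clock: 8.5
position: [0.5331, -0.3899, 0.1953]
eef_rot: [-2.147, -2.291, 0.0]
contact_force: [0.5, 0.4, -0.3]
gripper_width: 0.0243
```

```bash
python3 -c "
from h import *
go([.5345,-.3905,.11],93.6); print(ctrl.sense()['joint_pos'].round(2))
d=snap('wrist','w8.png'); inhand(d,'orange')
"
```

```text
pos [ 0.5331 -0.3899  0.1953] az 93.7 tilt [-0.001  0.001 -1.   ] shift cm [-0.08  0.15  8.53] twist 0.1 min rows 1.8 t 8.5 w 0.0243 F [ 0.5  0.4 -0.3]
[ 0.38  0.53  0.29  1.56 -0.16  1.08  2.35]
cap box [243, 148, 82, 49, 3472] ends in tool [[0.0003, -0.0629, -0.0106], [0.0003, -0.0411, -0.0106]] width 0.0369
```

View pics/w8.png

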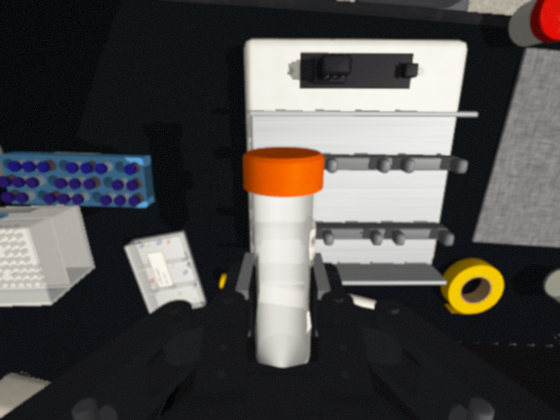

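The orange tube is held straight. The rocker's right-hand cradle is below it, and the visible cheeks sit as expected. Lowering.

carry_out(
  plan=[
    {"jaw":255,"tx":-0.1,"ty":0.1,"tz":3.0,"twist":0},
    {"jaw":255,"tx":0,"ty":0,"tz":3.0,"twist":0},
    {"jaw":255,"tx":0,"ty":0,"tz":2.5,"twist":0},
    {"jaw":255,"tx":0,"ty":0,"tz":0,"twist":0},
  ],
)

```text
clock: 8.95
position: [0.533, -0.3897, 0.1076]
eef_rot: [-2.149, -2.283, 0.002]
contact_force: [-0.3, 0.5, -0.1]
gripper_width: 0.0245
```

```bash
python3 -c "
from h import *
go([.5345,-.3905,.0715],93.6)
d=snap('side','s9.png')
im=cv2.imread('pics/s9.png')[200:340,230:420]
cv2.imwrite('pics/s9b.png',cv2.resize(im,None,fx=4,fy=4,interpolation=cv2.INTER_CUBIC))
"
```

```text
pos [ 0.533  -0.3897  0.1076] az 93.5 tilt [-0.005  0.003 -1.   ] shift cm [-0.1   0.16  3.61] twist -0.1 min rows 0.8 t 8.9 w 0.0245 F [-0.3  0.5 -0.1]
```

View pics/s9b.png

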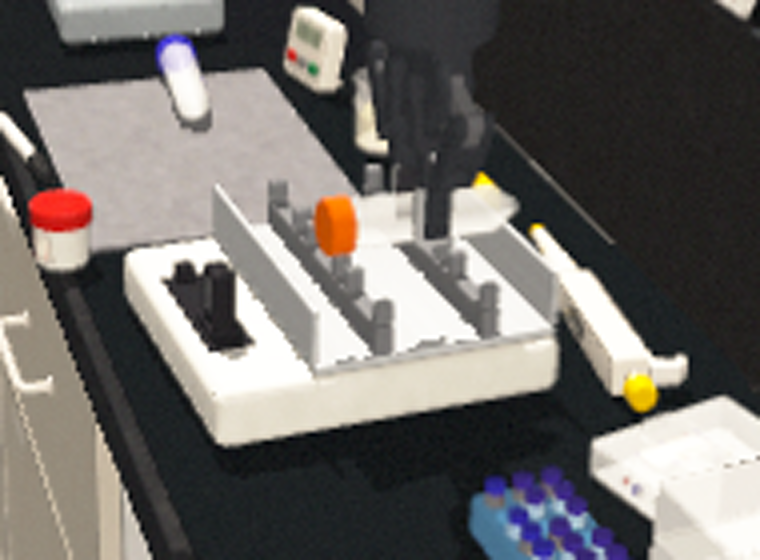

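carry_out(
  plan=[
    {"jaw":255,"tx":-0.1,"ty":0.1,"tz":1.5,"twist":0},
    {"jaw":255,"tx":0,"ty":0,"tz":1.2,"twist":0},
    {"jaw":255,"tx":0,"ty":0,"tz":0.8,"twist":0},
    {"jaw":255,"tx":0,"ty":0,"tz":0,"twist":0},
  ],
)

```text
clock: 9.4
position: [0.5353, -0.3915, 0.0752]
eef_rot: [-2.149, -2.289, 0.001]
contact_force: [-0.4, -0.3, -0.2]
gripper_width: 0.0242
```

```bash
python3 -c "
from h import *
go([.5345,-.3905,.0715],93.6)
d=snap('side','s10.png')
im=cv2.imread('pics/s10.png')[220:320,270:400]
cv2.imwrite('pics/s10b.png',cv2.resize(im,None,fx=6,fy=6,interpolation=cv2.INTER_CUBIC))
"
```

```text
pos [ 0.5353 -0.3915  0.0752] az 93.6 tilt [-0.001  0.001 -1.   ] shift cm [ 0.11 -0.07  0.37] twist 0.0 min rows 0.1 t 9.4 w 0.0242 F [-0.4 -0.3 -0.2]
```

View pics/s10b.png

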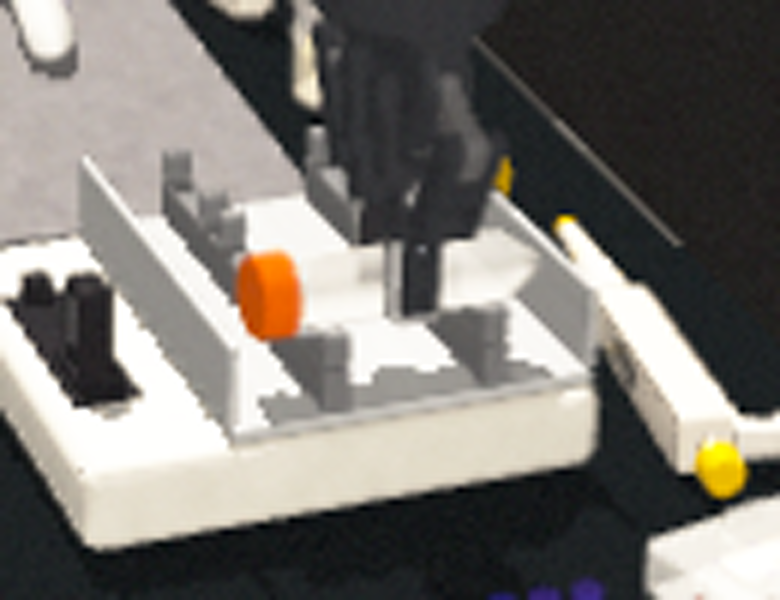

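The tube sits between the right cradle's cheeks. I'll lower it the last 3.5 mm and release.

carry_out(
  plan=[
    {"jaw":255,"tx":0,"ty":0,"tz":0.35,"twist":0},
    {"jaw":255,"tx":0,"ty":0,"tz":0,"twist":0},
    {"jaw":130,"tx":0,"ty":0,"tz":0,"twist":0},
    {"jaw":100,"tx":0,"ty":0,"tz":0,"twist":0},
    {"jaw":100,"tx":0,"ty":0,"tz":0,"twist":0},
    {"jaw":60,"tx":0,"ty":0,"tz":0,"twist":0},
    {"jaw":60,"tx":0,"ty":0,"tz":0,"twist":0},
    {"jaw":60,"tx":0,"ty":0,"tz":0,"twist":0},
  ],
)

```text
clock: 10.25
position: [0.5358, -0.3919, 0.0729]
eef_rot: [2.15, 2.291, -0.0]
contact_force: [-0.5, 0.1, 0.7]
gripper_width: 0.0651
```

carry_out(
  plan=[
    {"jaw":60,"tx":0,"ty":0,"tz":-2.0,"twist":0},
    {"jaw":60,"tx":0,"ty":0,"tz":-3.0,"twist":0},
    {"jaw":0,"tx":0,"ty":0,"tz":-4.0,"twist":0},
    {"jaw":0,"tx":0,"ty":0,"tz":-4.0,"twist":0},
    {"jaw":0,"tx":0,"ty":0,"tz":-4.0,"twist":0},
    {"jaw":0,"tx":0,"ty":0,"tz":-4.0,"twist":0},
    {"jaw":0,"tx":0,"ty":0,"tz":-2.0,"twist":0},
    {"jaw":0,"tx":0,"ty":0,"tz":0,"twist":0},
  ],
)

```text
clock: 11.05
position: [0.5365, -0.3926, 0.3064]
eef_rot: [2.146, 2.287, 0.002]
contact_force: [0.7, -0.4, -0.8]
gripper_width: 0.0854
```

```bash
python3 -c "
from h import *
go([.51,.093,.3],-5);print(ctrl.sense()['joint_pos'].round(2))
d=snap('wrist','w11.png')
tube(d,'orange',.081)
"
```

```text
pos [ 0.5365 -0.3926  0.3064] az 93.6 tilt [ 0.004 -0.003 -1.   ] shift cm [48.64  0.43  0.5 ] twist 98.6 min rows 11.6 t 11.1 w 0.0854 F [ 0.7 -0.4 -0.8]
[ 0.37  0.45  0.31  1.43 -0.14  1.29  2.32]
orange cap [282.8 129. ] [ 0.4813 -0.397   0.081 ] barrel [341.8  98.1] [261, 55, 162, 84, 9856] mid [ 0.4537 -0.3506  0.081 ] dir az 120.8
```

View pics/w11.png

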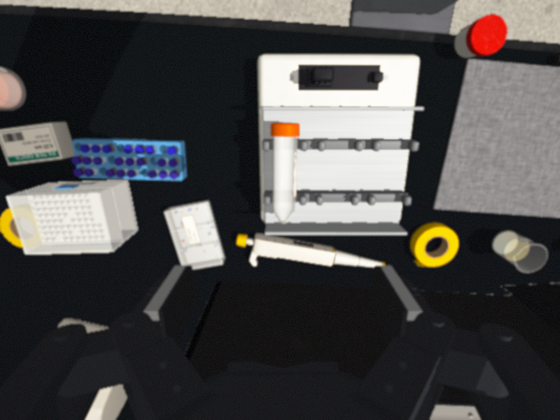

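The orange tube lies in the right cradle, cap at (285,129) and tip at (284,222), about 3 mm off centre. Next is the blue tube.

carry_out(
  plan=[
    {"jaw":0,"tx":4.8,"ty":0,"tz":0,"twist":0},
    {"jaw":0,"tx":4.8,"ty":0,"tz":0,"twist":0},
    {"jaw":0,"tx":4.8,"ty":0,"tz":0,"twist":0},
    {"jaw":0,"tx":4.8,"ty":0,"tz":0,"twist":0},
    {"jaw":0,"tx":4.8,"ty":0,"tz":0,"twist":0},
    {"jaw":0,"tx":4.8,"ty":0,"tz":0,"twist":0},
    {"jaw":0,"tx":4.8,"ty":0,"tz":0,"twist":0},
    {"jaw":0,"tx":4.8,"ty":0,"tz":0,"twist":0},
  ],
)

```text
clock: 11.9
position: [0.5104, -0.0067, 0.3019]
eef_rot: [-2.149, -2.29, 0.002]
contact_force: [1.4, -0.2, 0.1]
gripper_width: 0.0851
```

carry_out(
  plan=[
    {"jaw":0,"tx":4.8,"ty":0,"tz":0,"twist":0},
    {"jaw":0,"tx":4.8,"ty":0,"tz":0,"twist":8.2},
    {"jaw":0,"tx":0,"ty":0,"tz":0,"twist":8.2},
    {"jaw":0,"tx":0,"ty":0,"tz":0,"twist":8.2},
    {"jaw":0,"tx":0,"ty":0,"tz":0,"twist":8.2},
    {"jaw":0,"tx":0,"ty":0,"tz":0,"twist":8.2},
    {"jaw":0,"tx":0,"ty":0,"tz":0,"twist":8.2},
    {"jaw":0,"tx":0,"ty":0,"tz":0,"twist":8.2},
  ],
)

```text
clock: 12.7
position: [0.5054, 0.0813, 0.3017]
eef_rot: [-2.98, -0.995, 0.003]
contact_force: [-0.2, -0.3, -0.7]
gripper_width: 0.0852
```

carry_out(
  plan=[
    {"jaw":0,"tx":0,"ty":0,"tz":0,"twist":8.2},
    {"jaw":0,"tx":0,"ty":0,"tz":0,"twist":8.2},
    {"jaw":0,"tx":0,"ty":0,"tz":0,"twist":8.2},
    {"jaw":0,"tx":0,"ty":0,"tz":0,"twist":8.2},
    {"jaw":0,"tx":0,"ty":0,"tz":0,"twist":8.2},
    {"jaw":0,"tx":0,"ty":0,"tz":0,"twist":0},
  ],
)

```text
clock: 13.3
position: [0.5054, 0.0813, 0.3018]
eef_rot: [3.139, -0.107, -0.002]
contact_force: [0.1, -0.1, -0.3]
gripper_width: 0.0853
```

```bash
python3 -c "
from h import *
d=snap('wrist','w12.png')
m,u=tube(d,'blue',.0195)
go([m[0],m[1],.15],np.degrees(np.arctan2(u[1],u[0]))+90);print(ctrl.sense()['joint_pos'].round(2))
"
```

```text
blue cap [286.2 119.8] [0.5145 0.1453 0.0195] barrel [285.  162.9] [271, 127, 26, 77, 1398] mid [0.5094 0.0916 0.0195] dir az -95.4
pos [0.5055 0.0813 0.302 ] az -3.6 tilt [-0.001 -0.    -1.   ] shift cm [ 0.34 -1.05 15.2 ] twist 1.8 min rows 3.2 t 13.3 w 0.0854 F [ 0.2  0.4 -0.2]
[-0.39  0.15  0.19  1.81 -0.03  1.19 -0.25]
```

View pics/w12.png

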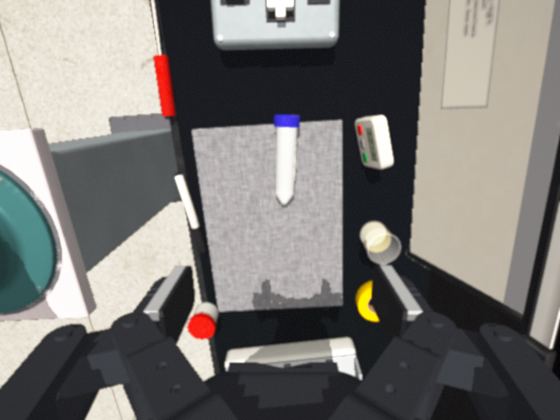

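The blue tube is unmoved, cap (286,120), tip (285,203). Descending on it.

carry_out(
  plan=[
    {"jaw":0,"tx":0.3,"ty":-0.9,"tz":4.5,"twist":1.5},
    {"jaw":0,"tx":0,"ty":0,"tz":4.5,"twist":0},
    {"jaw":0,"tx":0,"ty":0,"tz":4.5,"twist":0},
    {"jaw":0,"tx":0,"ty":0,"tz":4.5,"twist":0},
    {"jaw":0,"tx":0,"ty":0,"tz":4.5,"twist":0},
    {"jaw":0,"tx":0,"ty":0,"tz":0,"twist":0},
  ],
)

```text
clock: 13.95
position: [0.506, 0.0893, 0.073]
eef_rot: [3.136, -0.137, -0.013]
contact_force: [-0.6, 1.3, 1.2]
gripper_width: 0.0857
```

```bash
python3 -c "
from h import *
go([.5093,.0906,.0085],-5.4)
"
```

```text
pos [0.506  0.0893 0.073 ] az -5.0 tilt [-0.009 -0.002 -1.   ] shift cm [ 0.37 -0.18  6.44] twist 0.4 min rows 1.3 t 13.9 w 0.0857 F [-0.6  1.3  1.2]
```

carry_out(
  plan=[
    {"jaw":0,"tx":0.2,"ty":-0.1,"tz":3.0,"twist":0},
    {"jaw":0,"tx":0,"ty":0,"tz":2.3,"twist":0},
    {"jaw":0,"tx":0,"ty":0,"tz":1.0,"twist":0},
    {"jaw":0,"tx":0,"ty":0,"tz":0,"twist":0},
  ],
)

```text
clock: 14.35
position: [0.5117, 0.0909, 0.0153]
eef_rot: [3.138, -0.142, -0.001]
contact_force: [0.4, -0.1, 0.7]
gripper_width: 0.0855
```

carry_out(
  plan=[
    {"jaw":200,"tx":0,"ty":0,"tz":0,"twist":0},
    {"jaw":255,"tx":0,"ty":0,"tz":0,"twist":0},
    {"jaw":255,"tx":0,"ty":0,"tz":0,"twist":0},
    {"jaw":255,"tx":0,"ty":0,"tz":0,"twist":0},
    {"jaw":255,"tx":0,"ty":0,"tz":0,"twist":0},
    {"jaw":255,"tx":0,"ty":0,"tz":0,"twist":0},
    {"jaw":255,"tx":0,"ty":0,"tz":0,"twist":0},
    {"jaw":255,"tx":0,"ty":0,"tz":0,"twist":0},
  ],
  newtons=40,
)

```text
clock: 15.15
position: [0.5119, 0.0909, 0.0154]
eef_rot: [-3.138, 0.144, -0.001]
contact_force: [-1.9, 0.7, 10.1]
gripper_width: 0.0241
```

```bash
python3 -c "
from h import *
go([.5093,.0906,.20],-5.4)
d=snap('wrist','w13.png'); inhand(d,'blue')
"
```

```text
pos [0.5119 0.0909 0.0154] az -5.2 tilt [ 0.001  0.    -1.   ] shift cm [ -0.24   0.05 -18.46] twist 0.2 min rows 3.8 t 15.2 w 0.0241 F [-1.9  0.7 10.1]
cap box [243, 146, 78, 47, 3310] ends in tool [[-0.0002, -0.0634, -0.0106], [-0.0002, -0.0426, -0.0106]] width 0.0349
```

View pics/w13.png

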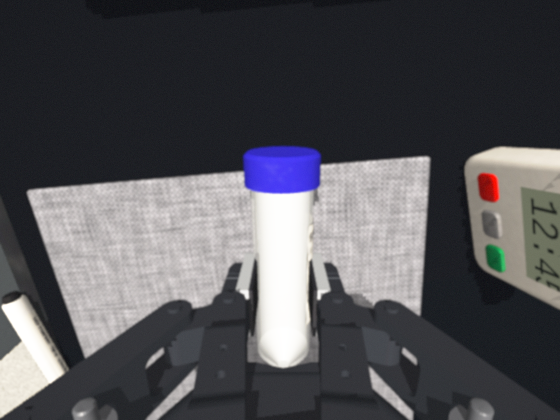

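The blue tube is between the pads, centred to about 1 mm, though only about 4 mm above the tips. I'll lift a little and check the hold before travelling.

carry_out(
  plan=[
    {"jaw":255,"tx":0,"ty":0,"tz":-1.0,"twist":0},
    {"jaw":255,"tx":0,"ty":0,"tz":-1.0,"twist":0},
    {"jaw":255,"tx":0,"ty":0,"tz":0,"twist":0},
  ],
)

```text
clock: 15.5
position: [0.5124, 0.091, 0.0364]
eef_rot: [-3.138, 0.144, -0.003]
contact_force: [-0.0, 0.3, -0.6]
gripper_width: 0.0243
```

```bash
python3 -c "
from h import *
go([.5093,.0906,.20],-5.4)
d=snap('wrist','w14.png'); inhand(d,'blue')
d=snap('side','s14.png')
im=cv2.imread('pics/s14.png')[160:280,220:350]
cv2.imwrite('pics/s14b.png',cv2.resize(im,None,fx=5,fy=5,interpolation=cv2.INTER_CUBIC))
"
```

```text
pos [0.5124 0.091  0.0364] az -5.3 tilt [ 0.002  0.    -1.   ] shift cm [ -0.27   0.06 -16.36] twist 0.1 min rows 3.4 t 15.5 w 0.0243 F [-0.   0.3 -0.6]
cap box [243, 146, 79, 47, 3300] ends in tool [[-0.0, -0.0634, -0.0106], [-0.0, -0.0426, -0.0106]] width 0.0354
```

View pics/s14b.png

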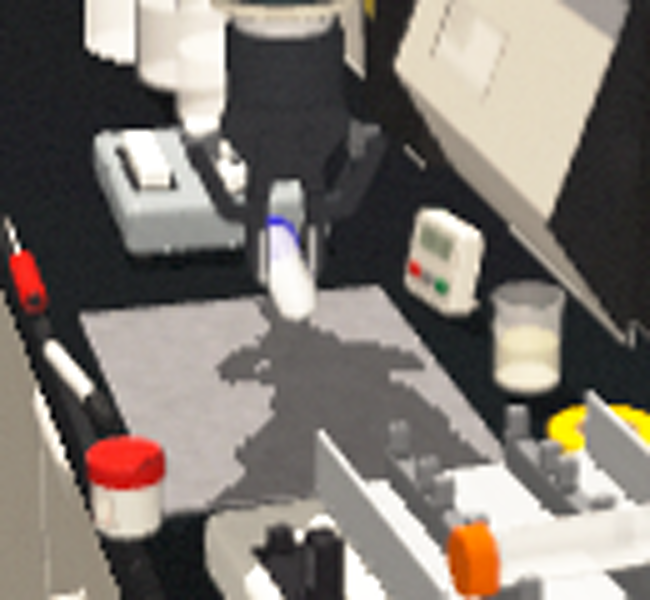

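Held level. Lift and carry to the left cradle.

carry_out(
  plan=[
    {"jaw":255,"tx":0,"ty":0,"tz":-3.0,"twist":0},
    {"jaw":255,"tx":0,"ty":0,"tz":-4.0,"twist":0},
    {"jaw":255,"tx":0,"ty":0,"tz":-4.0,"twist":0},
    {"jaw":255,"tx":0,"ty":0,"tz":-3.5,"twist":0},
    {"jaw":255,"tx":0,"ty":0,"tz":-2.0,"twist":0},
    {"jaw":255,"tx":0,"ty":0,"tz":0,"twist":0},
  ],
)

```text
clock: 16.2
position: [0.5127, 0.0911, 0.2023]
eef_rot: [-3.137, 0.144, -0.006]
contact_force: [0.1, -0.0, -1.2]
gripper_width: 0.0243
```

```bash
python3 -c "
from h import *
go([.5264,-.2588,.20],93.6)
d=snap('wrist','w15.png'); inhand(d,'blue')"
```

```text
pos [0.5127 0.0911 0.2023] az -5.3 tilt [ 0.004  0.001 -1.   ] shift cm [ 4.57 34.72  0.2 ] twist -98.9 min rows 11.6 t 16.2 w 0.0243 F [ 0.1 -0.  -1.2]
cap box [245, 148, 75, 45, 3115] ends in tool [[-0.0, -0.0625, -0.0106], [-0.0, -0.0426, -0.0106]] width 0.0336
```

carry_out(
  plan=[
    {"jaw":255,"tx":0.3,"ty":2.0,"tz":0,"twist":0},
    {"jaw":255,"tx":0.5,"ty":4.2,"tz":0,"twist":0},
    {"jaw":255,"tx":0.6,"ty":4.8,"tz":0,"twist":0},
    {"jaw":255,"tx":0.6,"ty":4.8,"tz":0,"twist":0},
    {"jaw":255,"tx":0.6,"ty":4.8,"tz":0,"twist":0},
    {"jaw":255,"tx":0.6,"ty":4.8,"tz":0,"twist":0},
    {"jaw":255,"tx":0.6,"ty":4.8,"tz":0,"twist":0},
    {"jaw":255,"tx":0.6,"ty":4.0,"tz":0,"twist":-8},
  ],
)

```text
clock: 17.05
position: [0.523, -0.2562, 0.1983]
eef_rot: [3.141, 0.074, -0.003]
contact_force: [0.5, -0.1, -0.2]
gripper_width: 0.0239
```

carry_out(
  plan=[
    {"jaw":255,"tx":0,"ty":0,"tz":0,"twist":-8},
    {"jaw":255,"tx":0,"ty":0,"tz":0,"twist":-8},
    {"jaw":255,"tx":0,"ty":0,"tz":0,"twist":-8},
    {"jaw":255,"tx":0,"ty":0,"tz":0,"twist":-8},
    {"jaw":255,"tx":0,"ty":0,"tz":0,"twist":-8},
    {"jaw":255,"tx":0,"ty":0,"tz":0,"twist":-8},
    {"jaw":255,"tx":0,"ty":0,"tz":0,"twist":-8},
    {"jaw":255,"tx":0,"ty":0,"tz":0,"twist":-8},
  ],
)

```text
clock: 17.85
position: [0.5235, -0.2534, 0.1981]
eef_rot: [-2.617, -1.735, 0.002]
contact_force: [0.1, -0.1, -1.4]
gripper_width: 0.0242
```

carry_out(
  plan=[
    {"jaw":255,"tx":0,"ty":0,"tz":0,"twist":-8},
    {"jaw":255,"tx":0,"ty":0,"tz":0,"twist":-8},
    {"jaw":255,"tx":0,"ty":0,"tz":0,"twist":-8},
    {"jaw":255,"tx":0,"ty":0,"tz":0,"twist":-2.9},
    {"jaw":255,"tx":0,"ty":0,"tz":0,"twist":0},
  ],
)

```text
clock: 18.35
position: [0.5235, -0.2536, 0.1983]
eef_rot: [-2.147, -2.29, 0.001]
contact_force: [0.0, 0.5, -0.4]
gripper_width: 0.0242
```

```bash
python3 -c "
from h import *
go([.5264,-.2588,.11],93.6)
d=snap('wrist','w16.png'); inhand(d,'blue')
d=snap('side','s16.png')
im=cv2.imread('pics/s16.png')[180:320,230:400]
cv2.imwrite('pics/s16b.png',cv2.resize(im,None,fx=4,fy=4,interpolation=cv2.INTER_CUBIC))"
```

```text
pos [ 0.5235 -0.2536  0.1983] az 93.7 tilt [-0.002  0.001 -1.   ] shift cm [-0.55  0.27  8.83] twist 0.1 min rows 1.8 t 18.4 w 0.0242 F [ 0.   0.5 -0.4]
cap box [245, 148, 77, 45, 3126] ends in tool [[0.0, -0.0629, -0.0106], [0.0001, -0.0429, -0.0106]] width 0.0345
```

View pics/w16.png

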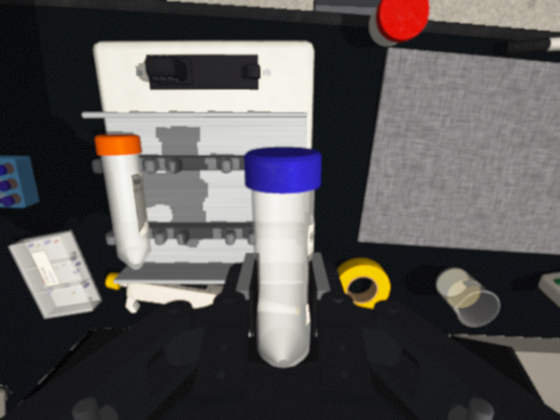

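View pics/s16b.png

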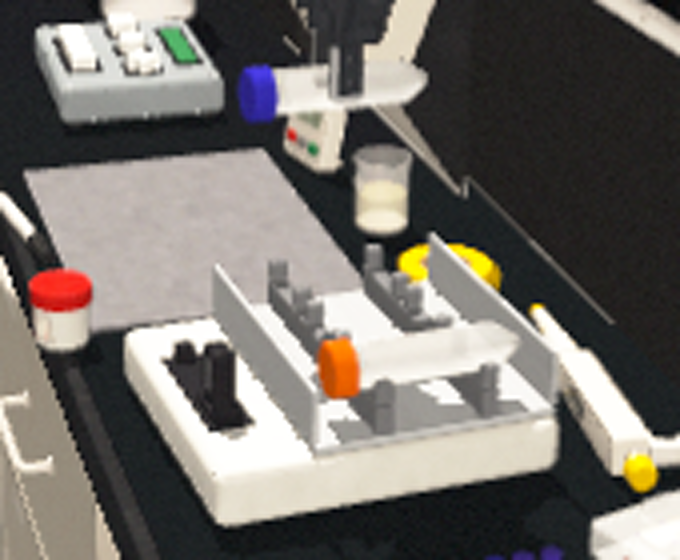

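The blue tube is held level above the left cradle; the orange one sits well in the right cradle. Lowering.

carry_out(
  plan=[
    {"jaw":255,"tx":-0.5,"ty":0.3,"tz":3.0,"twist":0},
    {"jaw":255,"tx":0,"ty":0,"tz":3.5,"twist":0},
    {"jaw":255,"tx":0,"ty":0,"tz":2.5,"twist":0},
    {"jaw":255,"tx":0,"ty":0,"tz":1.0,"twist":0},
    {"jaw":255,"tx":0,"ty":0,"tz":0,"twist":0},
  ],
)

```text
clock: 18.95
position: [0.5268, -0.2582, 0.0987]
eef_rot: [-2.149, -2.289, 0.001]
contact_force: [-0.6, 0.3, 0.2]
gripper_width: 0.0239
```

```bash
python3 -c "
from h import *
go([.5264,-.2588,.078],93.6)
d=snap('side','s17.png')
im=cv2.imread('pics/s17.png')[200:320,250:400]
cv2.imwrite('pics/s17b.png',cv2.resize(im,None,fx=5,fy=5,interpolation=cv2.INTER_CUBIC))"
```

```text
pos [ 0.5268 -0.2582  0.0987] az 93.6 tilt [-0.002  0.001 -1.   ] shift cm [-0.06 -0.04  2.07] twist -0.0 min rows 0.4 t 18.9 w 0.0239 F [-0.6  0.3  0.2]
```

View pics/s17b.png

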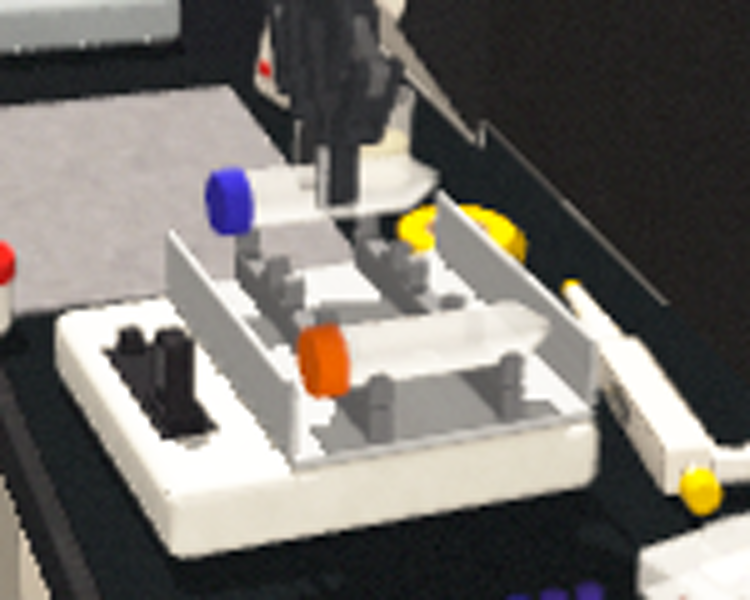

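carry_out(
  plan=[
    {"jaw":255,"tx":0,"ty":0,"tz":1.0,"twist":0},
    {"jaw":255,"tx":0,"ty":0,"tz":0.8,"twist":0},
    {"jaw":255,"tx":0,"ty":0,"tz":0.2,"twist":0},
    {"jaw":255,"tx":0,"ty":0,"tz":0,"twist":0},
  ],
)

```text
clock: 19.4
position: [0.5273, -0.2585, 0.0796]
eef_rot: [-2.15, -2.291, 0.0]
contact_force: [-0.8, 0.3, -0.7]
gripper_width: 0.0241
```

```bash
python3 -c "
from h import *
go([.5264,-.2588,.078],93.6)
d=snap('side','s18.png')
im=cv2.imread('pics/s18.png')[200:320,250:400]
cv2.imwrite('pics/s18b.png',cv2.resize(im,None,fx=5,fy=5,interpolation=cv2.INTER_CUBIC))"
```

```text
pos [ 0.5273 -0.2585  0.0796] az 93.6 tilt [-0.  0. -1.] shift cm [-0.02 -0.09  0.16] twist 0.0 min rows 0.0 t 19.4 w 0.0241 F [-0.8  0.3 -0.7]
```

View pics/s18b.png

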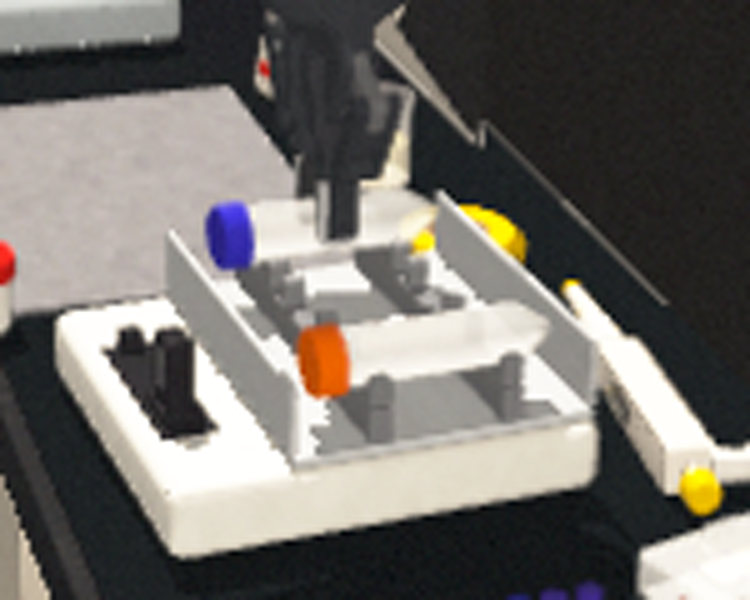

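Between the cheeks. A last few millimetres with a force check, then release.

carry_out(
  plan=[
    {"jaw":255,"tx":0,"ty":0,"tz":0.3,"twist":0},
    {"jaw":255,"tx":0,"ty":0,"tz":0,"twist":0},
  ],
)

```text
clock: 19.65
position: [0.5274, -0.2585, 0.0767]
eef_rot: [2.15, 2.291, -0.0]
contact_force: [0.1, -0.7, -0.6]
gripper_width: 0.0239
```

carry_out(
  plan=[
    {"jaw":255,"tx":0,"ty":0,"tz":0.2,"twist":0},
    {"jaw":255,"tx":0,"ty":0,"tz":0,"twist":0},
  ],
)

```text
clock: 19.85
position: [0.5274, -0.2586, 0.0753]
eef_rot: [2.15, 2.291, 0.0]
contact_force: [-4.9, 1.3, 8.8]
gripper_width: 0.0238
```

carry_out(
  plan=[
    {"jaw":130,"tx":0,"ty":0,"tz":0,"twist":0},
    {"jaw":100,"tx":0,"ty":0,"tz":0,"twist":0},
    {"jaw":60,"tx":0,"ty":0,"tz":0,"twist":0},
    {"jaw":60,"tx":0,"ty":0,"tz":0,"twist":0},
    {"jaw":60,"tx":0,"ty":0,"tz":0,"twist":0},
    {"jaw":60,"tx":0,"ty":0,"tz":-2.0,"twist":0},
    {"jaw":60,"tx":0,"ty":0,"tz":-3.0,"twist":0},
    {"jaw":60,"tx":0,"ty":0,"tz":-4.5,"twist":0},
  ],
)

```text
clock: 20.65
position: [0.5262, -0.258, 0.1692]
eef_rot: [-2.147, -2.289, 0.002]
contact_force: [-0.8, -0.4, 1.1]
gripper_width: 0.0655
```

carry_out(
  plan=[
    {"jaw":255,"tx":0,"ty":-4.0,"tz":-3.0,"twist":0},
    {"jaw":255,"tx":0,"ty":-4.0,"tz":-3.0,"twist":0},
    {"jaw":255,"tx":-4.0,"ty":-2.0,"tz":0,"twist":0},
    {"jaw":255,"tx":-4.0,"ty":0,"tz":0,"twist":0},
    {"jaw":255,"tx":0,"ty":0,"tz":0,"twist":0},
    {"jaw":255,"tx":0,"ty":0,"tz":0,"twist":0},
  ],
)

```text
clock: 21.25
position: [0.4324, -0.3452, 0.2296]
eef_rot: [-2.151, -2.289, 0.0]
contact_force: [0.1, 0.1, -1.9]
gripper_width: -0.0001
```

```bash
python3 -c "
from h import *
go([.43,-.37,.11],93.6);print(ctrl.sense()['joint_pos'].round(2))
d=snap('wrist','w19.png')
import pickle;pickle.dump(d,open('w19.pkl','wb'))
d=snap('scene','c19.png')
im=cv2.imread('pics/c19.png')[200:360,300:470]
cv2.imwrite('pics/c19b.png',cv2.resize(im,None,fx=4,fy=4,interpolation=cv2.INTER_CUBIC))"
```

```text
pos [ 0.4324 -0.3452  0.2296] az 93.6 tilt [-0.  0. -1.] shift cm [-2.46 -0.39 11.96] twist -0.0 min rows 2.5 t 21.2 w -0.0001 F [ 0.1  0.1 -1.9]
[ 0.55  0.29  0.09  1.8  -0.03  1.05  2.28]
```

View pics/w19.png

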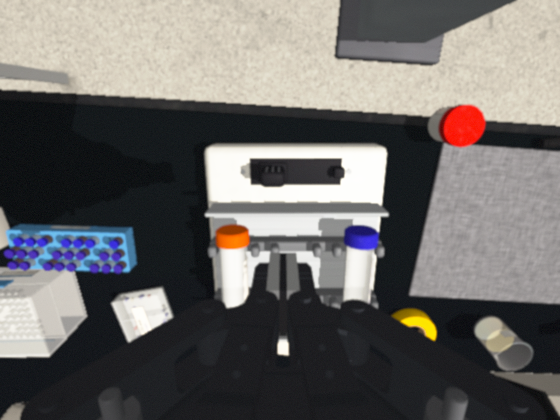

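View pics/c19b.png

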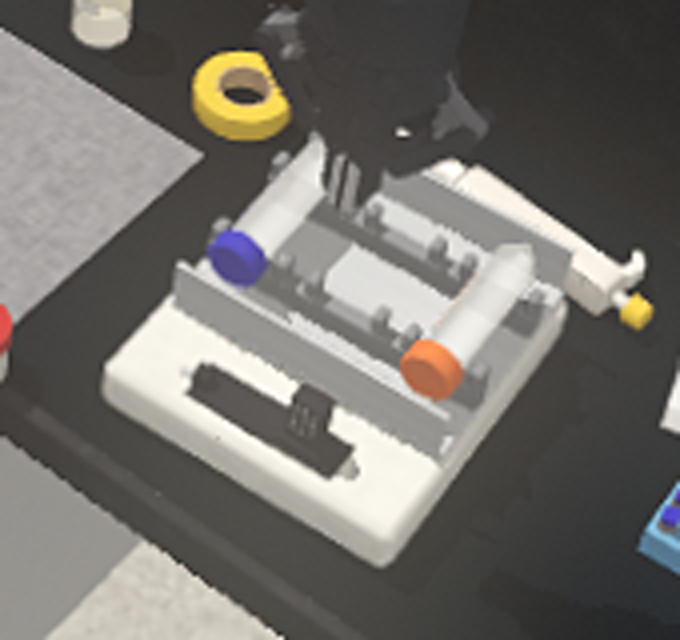

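Both tubes are seated. Caps are at (232,237) orange and (361,238) blue; the fin is at about (272,173).

```bash
python3 -c "
from h import *
import pickle
d=pickle.load(open('w19.pkl','rb'))
print(plane(d,[[232,237],[361,238]],.085).round(4))
im=cv2.imread('pics/w19.png')[140:220,200:390]
cv2.imwrite('pics/w19b.png',cv2.resize(im,None,fx=4,fy=4,interpolation=cv2.INTER_NEAREST)+40)"
```

```text
[[ 0.4808 -0.3941  0.085 ]
 [ 0.4737 -0.263   0.085 ]]
```

View pics/w19b.png

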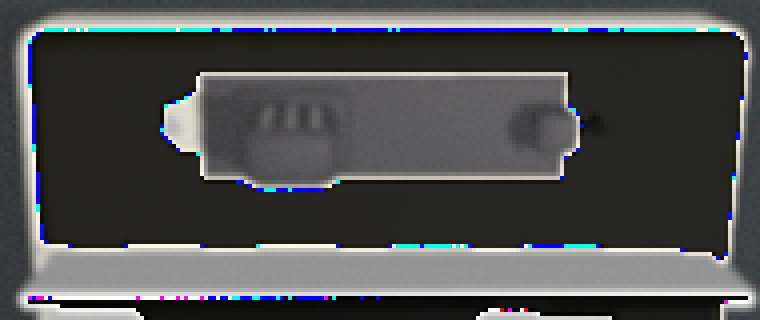

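```bash
python3 -c "
from h import *
import pickle
d=pickle.load(open('w19.pkl','rb'))
print(plane(d,np.array([[291,163],[247,163],[335,163],[291,137],[291,189]])/4+[200,140],.084).round(4))
# expected: origin from cradle? box corners
print(plane(d,np.array([[30,28],[748,28]])/4+[200,140],.041).round(4))
go([.4255,-.4,.20],93.6)
"
```

```text
[[ 0.4201 -0.3558  0.084 ]
 [ 0.4208 -0.3664  0.084 ]
 [ 0.4195 -0.3453  0.084 ]
 [ 0.4138 -0.3562  0.084 ]
 [ 0.4265 -0.3555  0.084 ]]
[[ 0.3975 -0.4281  0.041 ]
 [ 0.3855 -0.2366  0.041 ]]
pos [ 0.4329 -0.3439  0.2296] az 93.7 tilt [-0.  0. -1.] shift cm [-5.55 -1.1   2.96] twist 0.1 min rows 1.3 t 21.4 w -0.0003 F [0.4 0.1 0.2]
```

The fin's centre is at about (0.420,-0.3545) and the box geometry agrees. I'll go to its -y side with shut fingers.

carry_out(
  plan=[
    {"jaw":255,"tx":-3.0,"ty":-0.5,"tz":0,"twist":0},
    {"jaw":255,"tx":-2.3,"ty":-0.8,"tz":1.0,"twist":0},
    {"jaw":255,"tx":0,"ty":0,"tz":4.0,"twist":0},
    {"jaw":255,"tx":0,"ty":0,"tz":4.0,"twist":0},
    {"jaw":255,"tx":0,"ty":0,"tz":2.0,"twist":0},
    {"jaw":255,"tx":0,"ty":0,"tz":0,"twist":0},
  ],
)

```text
clock: 21.95
position: [0.4223, -0.3964, 0.1172]
eef_rot: [-2.145, -2.289, 0.0]
contact_force: [0.4, 0.6, 0.7]
gripper_width: -0.0001
```

```bash
python3 -c "
from h import *
go([.4227,-.398,.062],93.6)
d=snap('wrist','w20.png')
"
```

```text
pos [ 0.4223 -0.3964  0.1172] az 93.7 tilt [-0.004  0.003 -1.   ] shift cm [-0.18  0.04  5.52] twist 0.1 min rows 1.2 t 21.9 w -0.0001 F [0.4 0.6 0.7]
```

View pics/w20.png

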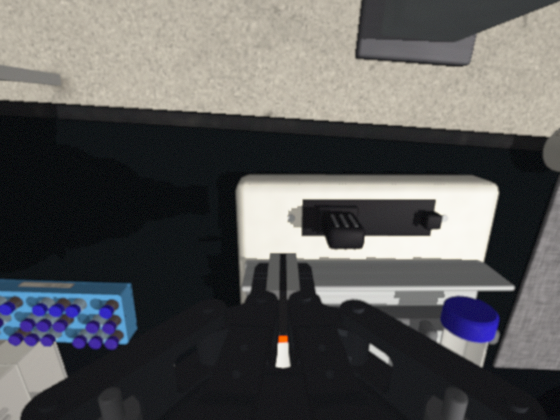

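carry_out(
  plan=[
    {"jaw":255,"tx":0,"ty":0,"tz":3.0,"twist":0},
    {"jaw":255,"tx":0,"ty":0,"tz":2.4,"twist":0},
    {"jaw":255,"tx":0,"ty":0,"tz":0,"twist":0},
    {"jaw":255,"tx":0.8,"ty":0,"tz":0,"twist":0},
    {"jaw":255,"tx":0.8,"ty":0,"tz":0,"twist":0},
    {"jaw":255,"tx":0,"ty":0,"tz":0,"twist":0},
  ],
)

```text
clock: 22.6
position: [0.423, -0.3817, 0.0675]
eef_rot: [2.147, 2.291, 0.001]
contact_force: [1.1, -2.2, 0.9]
gripper_width: 0.0004
```

```bash
python3 -c "
from h import *
go([.4195,-.336,.062],93.6)
d=snap('wrist','w21.png')
"
```

```text
pos [ 0.423  -0.3817  0.0675] az 93.7 tilt [ 0.002 -0.001 -1.   ] shift cm [ 4.59 -0.05  0.55] twist 0.1 min rows 1.0 t 22.6 w 0.0004 F [ 1.1 -2.2  0.9]
```

View pics/w21.png

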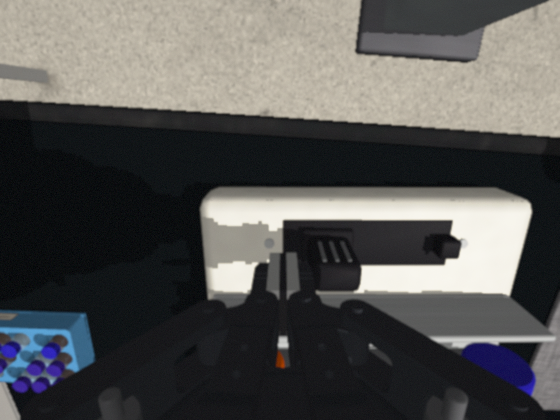

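The fingers touch the fin at -2.2 N. Pushing along.

carry_out(
  plan=[
    {"jaw":255,"tx":1.0,"ty":0,"tz":0,"twist":0},
    {"jaw":255,"tx":1.0,"ty":0,"tz":0,"twist":0},
    {"jaw":255,"tx":1.0,"ty":0,"tz":0,"twist":0},
    {"jaw":255,"tx":0.8,"ty":0,"tz":0,"twist":0},
    {"jaw":255,"tx":0.4,"ty":0,"tz":0,"twist":0},
    {"jaw":255,"tx":0,"ty":0,"tz":0,"twist":0},
    {"jaw":255,"tx":0,"ty":0,"tz":0,"twist":0},
  ],
)

```text
clock: 23.35
position: [0.4195, -0.3409, 0.066]
eef_rot: [2.149, 2.29, -0.0]
contact_force: [0.6, -5.0, 4.0]
gripper_width: 0.0001
```

```bash
python3 -c "
from h import *
go([.4195,-.336,.062],93.6)
d=snap('wrist','w22.png')
"
```

```text
pos [ 0.4195 -0.3409  0.066 ] az 93.6 tilt [ 0.    -0.001 -1.   ] shift cm [0.49 0.03 0.4 ] twist 0.0 min rows 0.1 t 23.4 w 0.0001 F [ 0.6 -5.   4. ]
```

View pics/w22.png

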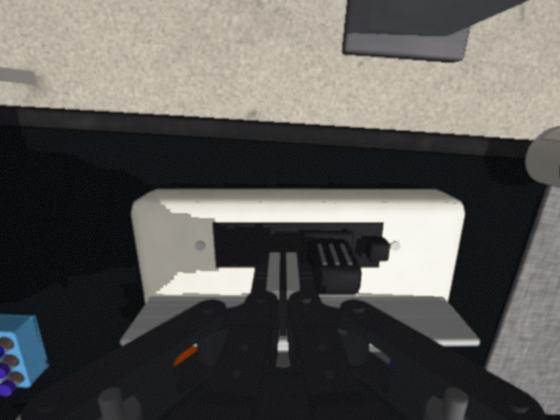

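The slide has travelled about 41 mm at 5 N. Another push to reach the stop.

carry_out(
  plan=[
    {"jaw":255,"tx":0.4,"ty":0,"tz":0,"twist":0},
    {"jaw":255,"tx":0.3,"ty":0,"tz":0,"twist":0},
    {"jaw":255,"tx":0,"ty":0,"tz":0,"twist":0},
    {"jaw":255,"tx":0,"ty":0,"tz":0,"twist":0},
  ],
)

```text
clock: 23.8
position: [0.4192, -0.336, 0.0662]
eef_rot: [2.149, 2.287, -0.002]
contact_force: [2.9, -16.2, -2.2]
gripper_width: -0.0003
```

16 N against the 5 N spring means it is at the stop. Backing off so it springs home.

carry_out(
  plan=[
    {"jaw":255,"tx":-4.0,"ty":0,"tz":0,"twist":0},
    {"jaw":255,"tx":-3.0,"ty":0,"tz":0,"twist":0},
    {"jaw":255,"tx":0,"ty":0,"tz":0,"twist":0},
    {"jaw":255,"tx":0,"ty":0,"tz":0,"twist":0},
    {"jaw":255,"tx":0,"ty":0,"tz":-4.0,"twist":0},
    {"jaw":255,"tx":0,"ty":0,"tz":-4.0,"twist":0},
    {"jaw":255,"tx":0,"ty":0,"tz":-4.0,"twist":0},
    {"jaw":255,"tx":0,"ty":0,"tz":-3.0,"twist":0},
  ],
)

```text
clock: 24.6
position: [0.4237, -0.4023, 0.218]
eef_rot: [2.148, 2.292, 0.001]
contact_force: [0.5, 1.0, 0.7]
gripper_width: 0.0001
```

```bash
python3 -c "
from h import *
go([.5176,.3289,.22],0);print(ctrl.sense()['joint_pos'].round(2))
d=snap('wrist','w23.png')
"
```

```text
pos [ 0.4237 -0.4023  0.218 ] az 93.7 tilt [ 0.001  0.    -1.   ] shift cm [72.35 14.11 -0.19] twist 93.7 min rows 15.4 t 24.6 w 0.0001 F [0.5 1.  0.7]
[ 0.62  0.36  0.11  1.74 -0.05  1.05  2.38]
```

View pics/w23.png

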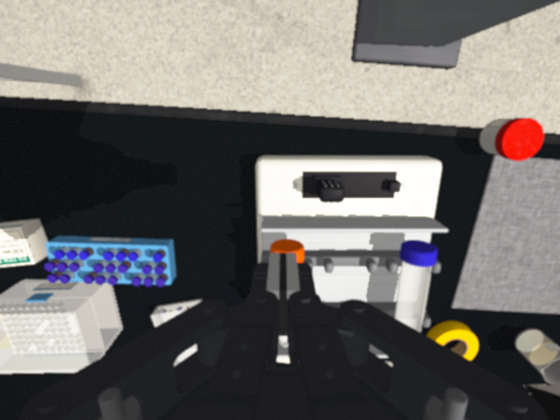

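The slide is home (fin at (330,190) again) and both tubes are in place. Moving to the console.

carry_out(
  plan=[
    {"jaw":255,"tx":4.0,"ty":0.8,"tz":-2,"twist":0},
    {"jaw":255,"tx":4.7,"ty":0.9,"tz":0,"twist":0},
    {"jaw":255,"tx":4.7,"ty":0.9,"tz":0,"twist":0},
    {"jaw":255,"tx":4.7,"ty":0.9,"tz":0,"twist":0},
    {"jaw":255,"tx":4.7,"ty":0.9,"tz":0,"twist":0},
    {"jaw":255,"tx":4.7,"ty":0.9,"tz":0,"twist":0},
    {"jaw":255,"tx":4.7,"ty":0.9,"tz":0,"twist":0},
    {"jaw":255,"tx":4.7,"ty":0.9,"tz":0,"twist":0},
  ],
)

```text
clock: 25.45
position: [0.4698, -0.0279, 0.2355]
eef_rot: [-2.148, -2.292, 0.001]
contact_force: [1.2, -0.1, 0.1]
gripper_width: 0.0002
```

carry_out(
  plan=[
    {"jaw":255,"tx":4.7,"ty":0.9,"tz":0,"twist":0},
    {"jaw":255,"tx":4.7,"ty":0.9,"tz":0,"twist":0},
    {"jaw":255,"tx":4.7,"ty":0.9,"tz":0,"twist":0},
    {"jaw":255,"tx":4.7,"ty":0.9,"tz":0,"twist":0},
    {"jaw":255,"tx":4.7,"ty":0.9,"tz":0,"twist":0},
    {"jaw":255,"tx":0,"ty":0,"tz":0,"twist":0},
  ],
)

```text
clock: 26.05
position: [0.4988, 0.2137, 0.2351]
eef_rot: [-2.138, -2.298, -0.0]
contact_force: [-0.7, -1.5, 0.1]
gripper_width: 0.0002
```

```bash
python3 -c "
from h import *
go([.5176,.3289,.15],90);print(ctrl.sense()['joint_pos'].round(2))
d=snap('wrist','w24.png')
"
```

```text
pos [0.4988 0.2137 0.2351] az 94.1 tilt [-0.002  0.002 -1.   ] shift cm [11.34  2.72  8.53] twist 4.1 min rows 3.0 t 26.1 w 0.0002 F [-0.7 -1.5  0.1]
[-0.21  0.28 -0.3   1.81  0.09  1.07  1.1 ]
```

View pics/w24.png

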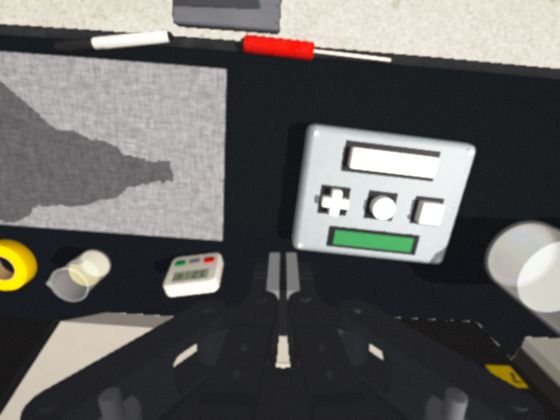

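```bash
python3 -c "
from h import *
d=snap('wrist')
im=d['image'].astype(int)
m=(im.min(2)>225);m[:130]=0;m[235:]=0;m[:,:310]=0;m[:,455:]=0
for st,c in blobs(d,m): print(st,c.round(1),plane(d,c,.052).round(4))
d=snap('scene')
print(plane(d,[[177,138],[190,133],[165,133]],.0).round(3))
"
```

```text
[317, 130, 7, 7, 37] [319.7 133.1] [[0.4414 0.2446 0.052 ]]
[326, 139, 129, 96, 6990] [402.7 188.8] [[0.4941 0.3418 0.052 ]]
[328, 165, 7, 9, 33] [330.8 169. ] [[0.4779 0.2605 0.052 ]]
[[0.567 0.526 0.   ]
 [0.614 0.514 0.   ]
 [0.559 0.578 0.   ]]
```

```bash
python3 -c "
from h import *
d=snap('wrist')
im=d['image'].astype(int)
m=(im.min(2)>246);m[:130]=0;m[235:]=0;m[:,:310]=0;m[:,455:]=0
for st,c in blobs(d,m): print(st,c.round(1),plane(d,c,.052).round(4))
print(plane(d,[[334,202],[384,207],[428,212],[393,162]],.052).round(4))
"
```

```text
[358, 147, 89, 29, 1726] [401.7 161.3] [[0.4657 0.3314 0.052 ]]
[330, 190, 27, 26, 365] [342.6 202.2] [[0.5152 0.274  0.052 ]]
[380, 197, 23, 22, 369] [391.1 207.4] [[0.5177 0.329  0.052 ]]
[427, 202, 25, 22, 431] [439.2 212.5] [[0.5201 0.3843 0.052 ]]
[[0.5156 0.2645 0.052 ]
 [0.5177 0.321  0.052 ]
 [0.5203 0.3715 0.052 ]
 [0.4671 0.3223 0.052 ]]
```

Both views agree on the keys to within 1 mm: round (0.5177,0.329), cross (0.5155,0.274), square (0.520,0.384), bar (0.466,0.332).

```bash
python3 -c "
from h import *
go([.5177,.329,.07])
"
```

```text
pos [0.5001 0.2061 0.2354] az 93.6 tilt [-0.001 -0.001 -1.   ] shift cm [12.17  2.55 16.52] twist 0 min rows 4.3 t 26.2 w 0.0001 F [-0.1 -0.2  0.3]
```

carry_out(
  plan=[
    {"jaw":255,"tx":4.0,"ty":0.8,"tz":0,"twist":0},
    {"jaw":255,"tx":4.0,"ty":0.8,"tz":0,"twist":0},
    {"jaw":255,"tx":4.2,"ty":0.9,"tz":2.0,"twist":0},
    {"jaw":255,"tx":0,"ty":0,"tz":4.0,"twist":0},
    {"jaw":255,"tx":0,"ty":0,"tz":4.0,"twist":0},
    {"jaw":255,"tx":0,"ty":0,"tz":4.0,"twist":0},
    {"jaw":255,"tx":0,"ty":0,"tz":1.5,"twist":0},
    {"jaw":255,"tx":0,"ty":0,"tz":0,"twist":0},
  ],
)

```text
clock: 27.05
position: [0.5173, 0.3287, 0.0794]
eef_rot: [-2.15, -2.29, 0.005]
contact_force: [0.7, 0.6, 0.9]
gripper_width: 0.0001
```

carry_out(
  plan=[
    {"jaw":255,"tx":0,"ty":0,"tz":0,"twist":0},
    {"jaw":255,"tx":0,"ty":0,"tz":0,"twist":0},
  ],
)

```text
clock: 27.25
position: [0.519, 0.3305, 0.083]
eef_rot: [2.15, 2.29, 0.004]
contact_force: [0.0, 0.6, -0.1]
gripper_width: 0.0003
```

```bash
python3 -c "
from h import *
go([.5177,.329,.046])
d=snap('wrist','w25.png')
"
```

```text
pos [0.519  0.3305 0.083 ] az 93.6 tilt [ 0.003  0.001 -1.   ] shift cm [-0.14 -0.15  3.69] twist 0 min rows 0.8 t 27.2 w 0.0003 F [ 0.   0.6 -0.1]
```

View pics/w25.png

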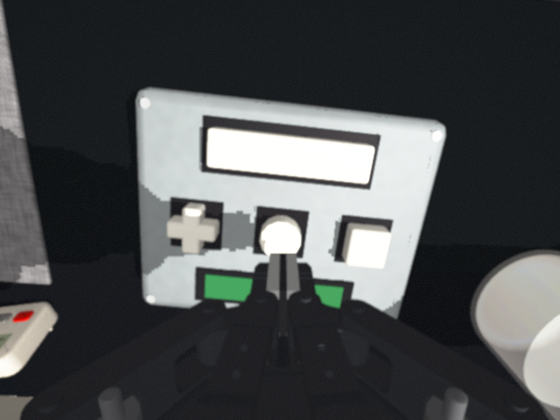

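The fingertip is over the round key (280,235). Pressing.

carry_out(
  plan=[
    {"jaw":255,"tx":-0.1,"ty":-0.1,"tz":2.0,"twist":0},
    {"jaw":255,"tx":0,"ty":0,"tz":1.0,"twist":0},
    {"jaw":255,"tx":0,"ty":0,"tz":0,"twist":0},
    {"jaw":255,"tx":0,"ty":0,"tz":0,"twist":0},
  ],
)

```text
clock: 27.7
position: [0.5171, 0.3291, 0.0515]
eef_rot: [2.15, 2.291, 0.0]
contact_force: [-1.0, -1.1, 2.2]
gripper_width: -0.0004
```

carry_out(
  plan=[
    {"jaw":255,"tx":0,"ty":0,"tz":0.5,"twist":0},
    {"jaw":255,"tx":0,"ty":0,"tz":0.3,"twist":0},
    {"jaw":255,"tx":0,"ty":0,"tz":0,"twist":0},
    {"jaw":255,"tx":0,"ty":0,"tz":0,"twist":0},
  ],
)

```text
clock: 28.1
position: [0.5177, 0.3296, 0.0455]
eef_rot: [2.149, 2.29, 0.003]
contact_force: [-11.9, -9.3, 44.0]
gripper_width: 0.0003
```

44 N, so the key is bottomed out; I'll use a little less next time. Up and over to the cross key.

carry_out(
  plan=[
    {"jaw":255,"tx":0,"ty":0,"tz":-1.5,"twist":0},
    {"jaw":255,"tx":0,"ty":0,"tz":-2.5,"twist":0},
    {"jaw":255,"tx":-2.5,"ty":0,"tz":0,"twist":0},
    {"jaw":255,"tx":-3.0,"ty":0.1,"tz":0,"twist":0},
    {"jaw":255,"tx":0,"ty":0,"tz":0,"twist":0},
    {"jaw":255,"tx":0,"ty":0,"tz":0,"twist":0},
  ],
)

```text
clock: 28.7
position: [0.5218, 0.2738, 0.083]
eef_rot: [2.151, 2.29, 0.001]
contact_force: [-0.9, 1.0, 0.5]
gripper_width: -0.0
```

```bash
python3 -c "
from h import *
go([.5155,.274,.046])
"
```

```text
pos [0.5218 0.2738 0.083 ] az 93.6 tilt [ 0.  0. -1.] shift cm [ 0.06 -0.63  3.7 ] twist 0 min rows 0.8 t 28.7 w -0.0 F [-0.9  1.   0.5]
```

carry_out(
  plan=[
    {"jaw":255,"tx":0.1,"ty":-0.6,"tz":0,"twist":0},
    {"jaw":255,"tx":0,"ty":0,"tz":2.0,"twist":0},
    {"jaw":255,"tx":0,"ty":0,"tz":1.0,"twist":0},
    {"jaw":255,"tx":0,"ty":0,"tz":0,"twist":0},
    {"jaw":255,"tx":0,"ty":0,"tz":0,"twist":0},
  ],
)

```text
clock: 29.2
position: [0.5152, 0.2752, 0.0529]
eef_rot: [-2.149, -2.291, 0.001]
contact_force: [0.2, -0.3, 0.0]
gripper_width: -0.0004
```

carry_out(
  plan=[
    {"jaw":255,"tx":0,"ty":0,"tz":0.5,"twist":0},
    {"jaw":255,"tx":0,"ty":0,"tz":0.3,"twist":0},
    {"jaw":255,"tx":0,"ty":0,"tz":0,"twist":0},
    {"jaw":255,"tx":0,"ty":0,"tz":0,"twist":0},
  ],
)

```text
clock: 29.6
position: [0.516, 0.2754, 0.0459]
eef_rot: [2.149, 2.291, 0.002]
contact_force: [-4.2, -0.6, 17.5]
gripper_width: -0.0002
```

Bottomed out at 17.5 N. Next, the square key.

carry_out(
  plan=[
    {"jaw":255,"tx":0,"ty":0,"tz":-1.5,"twist":0},
    {"jaw":255,"tx":0,"ty":0,"tz":-2.5,"twist":0},
    {"jaw":255,"tx":3.5,"ty":0.3,"tz":0,"twist":0},
    {"jaw":255,"tx":3.7,"ty":0.4,"tz":0,"twist":0},
    {"jaw":255,"tx":3.7,"ty":0.4,"tz":0,"twist":0},
    {"jaw":255,"tx":0,"ty":0,"tz":0,"twist":0},
    {"jaw":255,"tx":0,"ty":0,"tz":0,"twist":0},
  ],
)

```text
clock: 30.3
position: [0.5191, 0.3848, 0.0848]
eef_rot: [-2.148, -2.292, 0.0]
contact_force: [-0.6, -0.7, -0.3]
gripper_width: 0.0003
```

```bash
python3 -c "
from h import *
go([.5203,.384,.046])
"
```

```text
pos [0.5191 0.3848 0.0848] az 93.7 tilt [-0. -0. -1.] shift cm [-0.09  0.11  3.88] twist 0 min rows 0.8 t 30.3 w 0.0003 F [-0.6 -0.7 -0.3]
```

carry_out(
  plan=[
    {"jaw":255,"tx":0,"ty":0,"tz":2.0,"twist":0},
    {"jaw":255,"tx":0,"ty":0,"tz":1.2,"twist":0},
    {"jaw":255,"tx":0,"ty":0,"tz":0,"twist":0},
    {"jaw":255,"tx":0,"ty":0,"tz":0,"twist":0},
  ],
)

```text
clock: 30.7
position: [0.5197, 0.3837, 0.053]
eef_rot: [2.15, 2.29, -0.001]
contact_force: [-0.4, -0.5, 0.2]
gripper_width: -0.0001
```

carry_out(
  plan=[
    {"jaw":255,"tx":0,"ty":0,"tz":0.5,"twist":0},
    {"jaw":255,"tx":0,"ty":0,"tz":0.3,"twist":0},
    {"jaw":255,"tx":0,"ty":0,"tz":0,"twist":0},
    {"jaw":255,"tx":0,"ty":0,"tz":0,"twist":0},
  ],
)

```text
clock: 31.1
position: [0.5202, 0.3844, 0.046]
eef_rot: [2.149, 2.29, 0.002]
contact_force: [-2.8, -3.9, 15.5]
gripper_width: -0.0002
```

Bottomed out at 15.5 N. Lift, and check the tubes before the bar.

carry_out(
  plan=[
    {"jaw":255,"tx":0,"ty":0,"tz":-1.5,"twist":0},
    {"jaw":255,"tx":0,"ty":0,"tz":-2.5,"twist":0},
    {"jaw":255,"tx":-2.4,"ty":-2.8,"tz":0,"twist":0},
    {"jaw":255,"tx":-2.4,"ty":-2.9,"tz":0,"twist":0},
    {"jaw":255,"tx":0,"ty":0,"tz":0,"twist":0},
    {"jaw":255,"tx":0,"ty":0,"tz":0,"twist":0},
  ],
)

```text
clock: 31.7
position: [0.4658, 0.3327, 0.0857]
eef_rot: [2.15, 2.29, 0.001]
contact_force: [0.6, 0.8, 0.2]
gripper_width: 0.0003
```

```bash
python3 -c "
from h import *
go([.466,.332,.046])
d=snap('scene','c26.png')
im=cv2.imread('pics/c26.png')[130:350,150:450]
cv2.imwrite('pics/c26b.png',cv2.resize(im,None,fx=2.6,fy=2.6,interpolation=cv2.INTER_CUBIC))
"
```

```text
pos [0.4658 0.3327 0.0857] az 93.6 tilt [ 0.001  0.    -1.   ] shift cm [-0.07  0.01  3.97] twist 0 min rows 0.8 t 31.7 w 0.0003 F [0.6 0.8 0.2]
```

View pics/c26b.png

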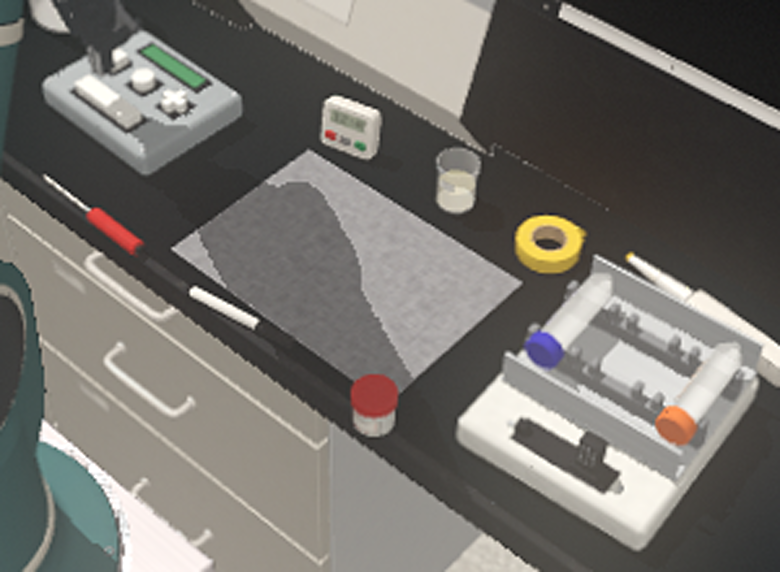

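Both tubes still lie in their cradles and the slide is home. Pressing the bar.

carry_out(
  plan=[
    {"jaw":255,"tx":0,"ty":0,"tz":2.0,"twist":0},
    {"jaw":255,"tx":0,"ty":0,"tz":1.3,"twist":0},
    {"jaw":255,"tx":0,"ty":0,"tz":0,"twist":0},
    {"jaw":255,"tx":0,"ty":0,"tz":0,"twist":0},
  ],
)

```text
clock: 32.15
position: [0.4656, 0.3329, 0.0517]
eef_rot: [-2.149, -2.291, 0.001]
contact_force: [-1.1, -0.8, 2.1]
gripper_width: 0.0002
```

carry_out(
  plan=[
    {"jaw":255,"tx":0,"ty":0,"tz":0.5,"twist":0},
    {"jaw":255,"tx":0,"ty":0,"tz":0.3,"twist":0},
    {"jaw":255,"tx":0,"ty":0,"tz":0,"twist":0},
    {"jaw":255,"tx":0,"ty":0,"tz":0,"twist":0},
  ],
)

```text
clock: 32.55
position: [0.4662, 0.3334, 0.0457]
eef_rot: [2.149, 2.291, 0.003]
contact_force: [-8.4, -6.9, 34.3]
gripper_width: -0.0001
```

Bottomed out at 34 N. All four keys are done, so now the unloading. Travel back to the blue tube.

carry_out(
  plan=[
    {"jaw":255,"tx":0,"ty":0,"tz":-1.5,"twist":0},
    {"jaw":0,"tx":0,"ty":0,"tz":-4.5,"twist":0},
    {"jaw":0,"tx":0,"ty":0,"tz":-4.5,"twist":0},
    {"jaw":0,"tx":0,"ty":0,"tz":-4.5,"twist":0},
    {"jaw":0,"tx":0,"ty":0,"tz":-3.0,"twist":0},
    {"jaw":0,"tx":-4.6,"ty":0.2,"tz":0,"twist":0},
    {"jaw":0,"tx":-4.6,"ty":0.2,"tz":0,"twist":0},
    {"jaw":0,"tx":-4.6,"ty":0.2,"tz":0,"twist":0},
  ],
)

```text
clock: 33.35
position: [0.4804, 0.1939, 0.2243]
eef_rot: [2.149, 2.291, 0.001]
contact_force: [0.9, -0.3, -0.2]
gripper_width: 0.0851
```

carry_out(
  plan=[
    {"jaw":0,"tx":-4.6,"ty":0.2,"tz":0,"twist":0},
    {"jaw":0,"tx":-4.6,"ty":0.2,"tz":0,"twist":0},
    {"jaw":0,"tx":-4.6,"ty":0.2,"tz":0,"twist":0},
    {"jaw":0,"tx":-4.6,"ty":0.2,"tz":0,"twist":0},
    {"jaw":0,"tx":-4.6,"ty":0.2,"tz":0,"twist":0},
    {"jaw":0,"tx":-4.6,"ty":0.2,"tz":0,"twist":0},
    {"jaw":0,"tx":-4.6,"ty":0.2,"tz":0,"twist":0},
    {"jaw":0,"tx":0,"ty":0,"tz":0,"twist":0},
  ],
)

```text
clock: 34.15
position: [0.5145, -0.1313, 0.224]
eef_rot: [2.157, 2.282, -0.002]
contact_force: [0.2, 1.3, -0.3]
gripper_width: 0.0854
```

```bash
python3 -c "
from h import *
go([.5277,-.2596,.2],93.6)
d=snap('wrist','w27.png')
d['state']=ctrl.sense()
go([.5277,-.2596,.2],93.6)
"
```

```text
pos [ 0.5145 -0.1313  0.224 ] az 93.2 tilt [ 0.    -0.002 -1.   ] shift cm [-12.87   0.59   2.43] twist -0.4 min rows 2.7 t 34.1 w 0.0854 F [ 0.2  1.3 -0.3]
pos [ 0.5147 -0.128   0.2239] az 93.4 tilt [ 0.    -0.001 -1.   ] shift cm [-13.21   0.53   2.4 ] twist -0.2 min rows 2.8 t 34.2 w 0.0853 F [-0.8  0.5  0.1]
```

View pics/w27.png

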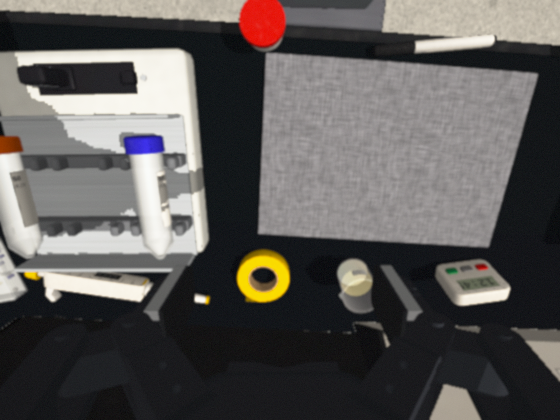

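Both tubes are still in their cradles, blue cap at (145,144). Moving over the blue one.

carry_out(
  plan=[
    {"jaw":0,"tx":-4.4,"ty":0.2,"tz":0,"twist":0},
    {"jaw":0,"tx":-4.4,"ty":0.2,"tz":0,"twist":0},
    {"jaw":0,"tx":-4.4,"ty":0.1,"tz":0,"twist":0},
    {"jaw":0,"tx":0,"ty":0,"tz":4.0,"twist":0},
    {"jaw":0,"tx":0,"ty":0,"tz":3.5,"twist":0},
    {"jaw":0,"tx":0,"ty":0,"tz":0,"twist":0},
    {"jaw":0,"tx":0,"ty":0,"tz":0,"twist":0},
  ],
)

```text
clock: 34.9
position: [0.5287, -0.2557, 0.1497]
eef_rot: [-2.148, -2.292, -0.0]
contact_force: [0.5, -0.7, 1.2]
gripper_width: 0.0856
```

```bash
python3 -c "
from h import *
go([.5277,-.2596,.072],93.6)
d=snap('wrist','w28.png')
"
```

```text
pos [ 0.5287 -0.2557  0.1497] az 93.7 tilt [-0.  0. -1.] shift cm [-0.38 -0.12  7.77] twist 0.1 min rows 1.6 t 34.9 w 0.0856 F [ 0.5 -0.7  1.2]
```

View pics/w28.png

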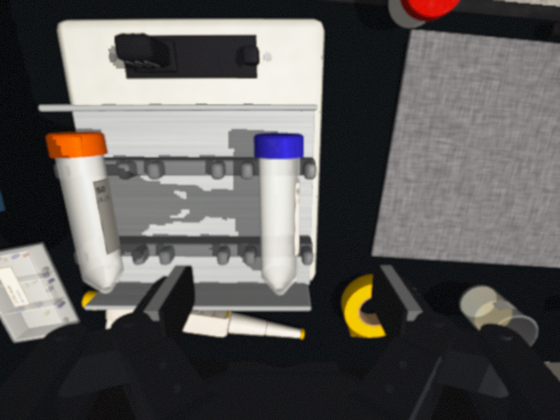

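carry_out(
  plan=[
    {"jaw":0,"tx":-0.4,"ty":-0.1,"tz":2.5,"twist":0},
    {"jaw":0,"tx":0,"ty":0,"tz":2.5,"twist":0},
    {"jaw":0,"tx":0,"ty":0,"tz":2.0,"twist":0},
    {"jaw":0,"tx":0,"ty":0,"tz":0.8,"twist":0},
    {"jaw":0,"tx":0,"ty":0,"tz":0,"twist":0},
  ],
)

```text
clock: 35.45
position: [0.528, -0.2604, 0.0716]
eef_rot: [2.149, 2.291, 0.0]
contact_force: [0.2, -0.1, 0.1]
gripper_width: 0.0855
```

```bash
python3 -c "
from h import *
go([.5277,-.2596,.072],93.6)
"
```

```text
pos [ 0.528  -0.2604  0.0716] az 93.7 tilt [ 0.001 -0.    -1.   ] shift cm [ 0.09 -0.03 -0.04] twist 0.1 min rows 0.0 t 35.5 w 0.0855 F [ 0.2 -0.1  0.1]
```

carry_out(
  plan=[
    {"jaw":200,"tx":0,"ty":0,"tz":0,"twist":0},
    {"jaw":255,"tx":0,"ty":0,"tz":0,"twist":0},
    {"jaw":255,"tx":0,"ty":0,"tz":0,"twist":0},
    {"jaw":255,"tx":0,"ty":0,"tz":0,"twist":0},
    {"jaw":255,"tx":0,"ty":0,"tz":0,"twist":0},
    {"jaw":255,"tx":0,"ty":0,"tz":0,"twist":0},
    {"jaw":255,"tx":0,"ty":0,"tz":0,"twist":0},
  ],
  newtons=40,
)

```text
clock: 36.15
position: [0.5278, -0.2607, 0.0715]
eef_rot: [2.149, 2.29, 0.0]
contact_force: [-2.5, 0.5, 8.1]
gripper_width: 0.0243
```

carry_out(
  plan=[
    {"jaw":255,"tx":0,"ty":0,"tz":-1.0,"twist":0},
    {"jaw":255,"tx":0,"ty":0,"tz":-2.5,"twist":0},
    {"jaw":255,"tx":0,"ty":0,"tz":-3.5,"twist":0},
    {"jaw":255,"tx":0,"ty":0,"tz":-3.0,"twist":0},
    {"jaw":255,"tx":0,"ty":0,"tz":0,"twist":0},
  ],
)

```text
clock: 36.65
position: [0.5293, -0.2614, 0.1756]
eef_rot: [2.146, 2.286, 0.003]
contact_force: [0.1, -0.3, 0.4]
gripper_width: 0.0241
```

```bash
python3 -c "
from h import *
go([.487,.06,.15],93.6)
d=snap('wrist','w29.png');inhand(d,'blue')
"
```

```text
pos [ 0.5293 -0.2614  0.1756] az 93.6 tilt [ 0.006 -0.003 -1.   ] shift cm [32.35 -2.19  2.45] twist 0.0 min rows 6.8 t 36.6 w 0.0241 F [ 0.1 -0.3  0.4]
cap box [245, 149, 78, 43, 3081] ends in tool [[0.0002, -0.0624, -0.0106], [0.0003, -0.0434, -0.0106]] width 0.0349
```

View pics/w29.png

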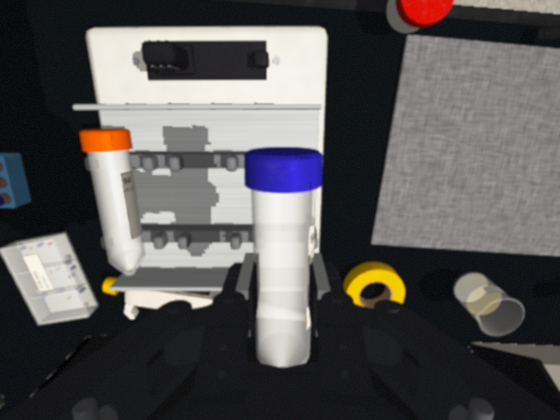

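The blue tube is held, with the orange still in its cradle. Carry to the mat.

carry_out(
  plan=[
    {"jaw":255,"tx":2.0,"ty":-0.1,"tz":0,"twist":0},
    {"jaw":255,"tx":4.4,"ty":-0.3,"tz":0,"twist":0},
    {"jaw":255,"tx":4.4,"ty":-0.3,"tz":0,"twist":0},
    {"jaw":255,"tx":4.4,"ty":-0.3,"tz":0,"twist":0},
    {"jaw":255,"tx":4.4,"ty":-0.3,"tz":0,"twist":0},
    {"jaw":255,"tx":4.4,"ty":-0.3,"tz":0,"twist":0},
    {"jaw":255,"tx":4.4,"ty":-0.3,"tz":0,"twist":0},
    {"jaw":255,"tx":4.0,"ty":-0.3,"tz":0,"twist":0},
  ],
)

```text
clock: 37.5
position: [0.4839, 0.0634, 0.1703]
eef_rot: [-2.149, -2.291, 0.001]
contact_force: [1.9, -0.1, 0.4]
gripper_width: 0.0238
```

carry_out(
  plan=[
    {"jaw":255,"tx":0,"ty":0,"tz":2.0,"twist":0},
    {"jaw":255,"tx":0,"ty":0,"tz":4.0,"twist":0},
    {"jaw":255,"tx":0,"ty":0,"tz":4.0,"twist":0},
    {"jaw":255,"tx":0,"ty":0,"tz":2.5,"twist":0},
    {"jaw":255,"tx":0,"ty":0,"tz":0,"twist":0},
    {"jaw":255,"tx":0,"ty":0,"tz":0,"twist":0},
  ],
)

```text
clock: 38.1
position: [0.4847, 0.0615, 0.046]
eef_rot: [-2.149, -2.291, 0.001]
contact_force: [0.1, -0.0, 0.9]
gripper_width: 0.0241
```

```bash
python3 -c "
from h import *
go([.487,.06,.0115],93.6)
d=snap('wrist','w30.png');inhand(d,'blue')
d=snap('side','s30.png')
im=cv2.imread('pics/s30.png')[160:280,220:350]
cv2.imwrite('pics/s30b.png',cv2.resize(im,None,fx=5,fy=5,interpolation=cv2.INTER_CUBIC))
"
```

```text
pos [0.4847 0.0615 0.046 ] az 93.7 tilt [-0.001 -0.    -1.   ] shift cm [-0.16  0.22  3.45] twist 0.1 min rows 0.7 t 38.1 w 0.0241 F [ 0.1 -0.   0.9]
cap box [245, 148, 77, 44, 3120] ends in tool [[0.0, -0.0629, -0.0106], [0.0001, -0.0434, -0.0106]] width 0.0344
```

View pics/s30b.png

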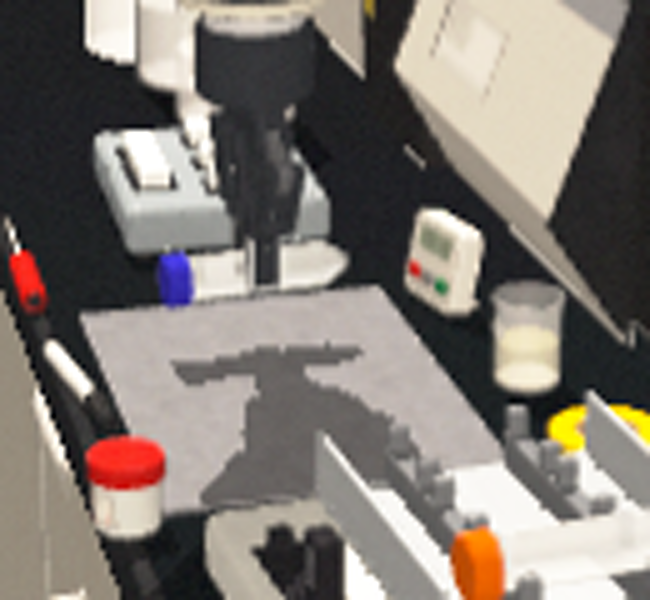

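carry_out(
  plan=[
    {"jaw":255,"tx":0,"ty":0,"tz":1.5,"twist":0},
    {"jaw":255,"tx":0,"ty":0,"tz":1.0,"twist":0},
    {"jaw":255,"tx":0,"ty":0,"tz":0.3,"twist":0},
    {"jaw":255,"tx":0,"ty":0,"tz":0,"twist":0},
    {"jaw":255,"tx":0,"ty":0,"tz":0,"twist":0},
  ],
)

```text
clock: 38.7
position: [0.4852, 0.0615, 0.0183]
eef_rot: [2.149, 2.291, 0.001]
contact_force: [0.2, 0.4, -0.3]
gripper_width: 0.0243
```

carry_out(
  plan=[
    {"jaw":255,"tx":0,"ty":0,"tz":0.3,"twist":0},
    {"jaw":255,"tx":0,"ty":0,"tz":0,"twist":0},
  ],
)

```text
clock: 38.9
position: [0.4849, 0.0614, 0.0148]
eef_rot: [2.15, 2.291, -0.0]
contact_force: [-0.5, 0.2, -0.8]
gripper_width: 0.0241
```

carry_out(
  plan=[
    {"jaw":255,"tx":0,"ty":0,"tz":0.2,"twist":0},
    {"jaw":255,"tx":0,"ty":0,"tz":0,"twist":0},
  ],
)

```text
clock: 39.1
position: [0.4852, 0.0615, 0.0129]
eef_rot: [2.149, 2.291, 0.0]
contact_force: [-0.5, -0.4, 6.5]
gripper_width: 0.0244
```

carry_out(
  plan=[
    {"jaw":140,"tx":0,"ty":0,"tz":0,"twist":0},
    {"jaw":100,"tx":0,"ty":0,"tz":0,"twist":0},
    {"jaw":60,"tx":0,"ty":0,"tz":0,"twist":0},
    {"jaw":60,"tx":0,"ty":0,"tz":0,"twist":0},
    {"jaw":60,"tx":0,"ty":0,"tz":-1.0,"twist":0},
    {"jaw":0,"tx":0,"ty":0,"tz":-3.0,"twist":0},
    {"jaw":0,"tx":0,"ty":0,"tz":-4.5,"twist":0},
    {"jaw":0,"tx":0,"ty":0,"tz":-4.5,"twist":0},
  ],
)

```text
clock: 39.9
position: [0.4844, 0.0614, 0.1448]
eef_rot: [-2.149, -2.291, 0.001]
contact_force: [1.0, -0.6, 0.3]
gripper_width: 0.0856
```

carry_out(
  plan=[
    {"jaw":0,"tx":0,"ty":0,"tz":-4.5,"twist":0},
    {"jaw":0,"tx":0,"ty":0,"tz":-3.0,"twist":0},
    {"jaw":0,"tx":0,"ty":0,"tz":0,"twist":0},
  ],
)

```text
clock: 40.2
position: [0.4866, 0.0617, 0.2226]
eef_rot: [2.147, 2.288, 0.008]
contact_force: [0.9, -0.4, -0.6]
gripper_width: 0.0858
```

```bash
python3 -c "
from h import *
go([.535,-.391,.2],93.6)
d=snap('wrist','w31.png')
"
```

```text
pos [0.4866 0.0617 0.2226] az 93.6 tilt [ 0.007  0.001 -1.   ] shift cm [-45.49   1.94   2.27] twist 0.0 min rows 9.5 t 40.2 w 0.0858 F [ 0.9 -0.4 -0.6]
```

View pics/w31.png

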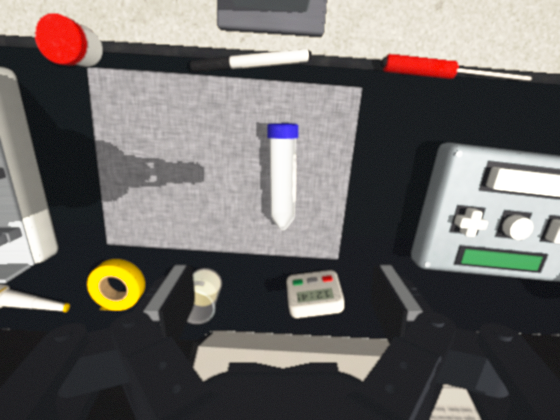

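The blue tube lies flat on the mat (283,130)–(283,228). Now the orange tube.

carry_out(
  plan=[
    {"jaw":0,"tx":-4.5,"ty":0.2,"tz":0,"twist":0},
    {"jaw":0,"tx":-4.5,"ty":0.2,"tz":0,"twist":0},
    {"jaw":0,"tx":-4.5,"ty":0.2,"tz":0,"twist":0},
    {"jaw":0,"tx":-4.5,"ty":0.2,"tz":0,"twist":0},
    {"jaw":0,"tx":-4.5,"ty":0.2,"tz":0,"twist":0},
    {"jaw":0,"tx":-4.5,"ty":0.2,"tz":0,"twist":0},
    {"jaw":0,"tx":-4.5,"ty":0.2,"tz":0,"twist":0},
    {"jaw":0,"tx":-4.5,"ty":0.2,"tz":0,"twist":0},
  ],
)

```text
clock: 41.05
position: [0.5232, -0.2984, 0.217]
eef_rot: [-2.148, -2.29, 0.001]
contact_force: [0.9, 0.1, -0.3]
gripper_width: 0.0852
```

carry_out(
  plan=[
    {"jaw":0,"tx":-4.5,"ty":0.2,"tz":0,"twist":0},
    {"jaw":0,"tx":-4.0,"ty":0.2,"tz":1.0,"twist":0},
    {"jaw":0,"tx":0,"ty":0,"tz":3.5,"twist":0},
    {"jaw":0,"tx":0,"ty":0,"tz":2.0,"twist":0},
    {"jaw":0,"tx":0,"ty":0,"tz":0,"twist":0},
    {"jaw":0,"tx":0,"ty":0,"tz":0,"twist":0},
  ],
)

```text
clock: 41.65
position: [0.5331, -0.3811, 0.1529]
eef_rot: [-2.149, -2.291, 0.0]
contact_force: [1.0, 0.1, 1.4]
gripper_width: 0.0857
```

```bash
python3 -c "
from h import *
go([.535,-.391,.072],93.6)
d=snap('wrist','w32.png')
print(plane(d,[[282,143]],.085))
"
```

```text
pos [ 0.5331 -0.3811  0.1529] az 93.7 tilt [-0.001  0.    -1.   ] shift cm [-1.    0.13  8.09] twist 0.1 min rows 1.7 t 41.6 w 0.0857 F [1.  0.1 1.4]
[[ 0.47648359 -0.38549948  0.085     ]]
```

View pics/w32.png

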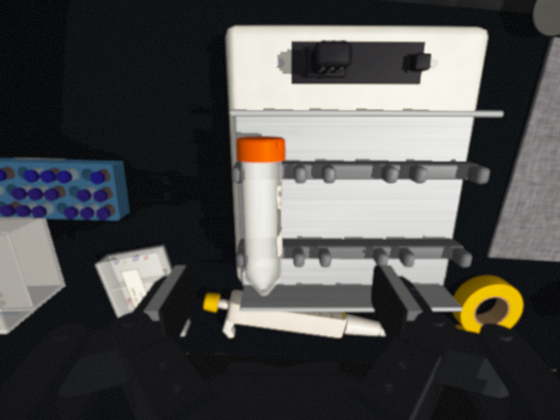

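carry_out(
  plan=[
    {"jaw":0,"tx":-1.1,"ty":0.1,"tz":1.0,"twist":0},
    {"jaw":0,"tx":0,"ty":0,"tz":1.5,"twist":0},
    {"jaw":0,"tx":0,"ty":0,"tz":0,"twist":0},
    {"jaw":0,"tx":0,"ty":0,"tz":0,"twist":0},
  ],
)

```text
clock: 42.1
position: [0.5347, -0.3921, 0.1273]
eef_rot: [-2.149, -2.29, 0.0]
contact_force: [-0.6, -0.6, -0.1]
gripper_width: 0.0855
```

```bash
python3 -c "
from h import *
go([.535,-.391,.072],93.6)
d=snap('wrist','w33.png')
"
```

```text
pos [ 0.5347 -0.3921  0.1273] az 93.6 tilt [-0.001  0.001 -1.   ] shift cm [0.1  0.04 5.53] twist 0.0 min rows 1.2 t 42.1 w 0.0855 F [-0.6 -0.6 -0.1]
```

View pics/w33.png

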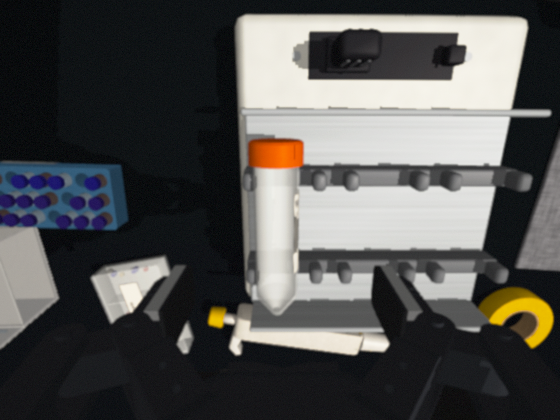

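carry_out(
  plan=[
    {"jaw":0,"tx":-0.2,"ty":0,"tz":2.5,"twist":0},
    {"jaw":0,"tx":0,"ty":0,"tz":2.2,"twist":0},
    {"jaw":0,"tx":0,"ty":0,"tz":0.8,"twist":0},
    {"jaw":0,"tx":0,"ty":0,"tz":0,"twist":0},
  ],
)

```text
clock: 42.55
position: [0.5348, -0.394, 0.0723]
eef_rot: [-2.149, -2.29, 0.0]
contact_force: [-0.3, 0.1, 0.2]
gripper_width: 0.0854
```

carry_out(
  plan=[
    {"jaw":200,"tx":0,"ty":0,"tz":0,"twist":0},
    {"jaw":255,"tx":0,"ty":0,"tz":0,"twist":0},
    {"jaw":255,"tx":0,"ty":0,"tz":0,"twist":0},
    {"jaw":255,"tx":0,"ty":0,"tz":0,"twist":0},
    {"jaw":255,"tx":0,"ty":0,"tz":0,"twist":0},
    {"jaw":255,"tx":0,"ty":0,"tz":0,"twist":0},
    {"jaw":255,"tx":0,"ty":0,"tz":0,"twist":0},
  ],
  newtons=40,
)

```text
clock: 43.25
position: [0.5353, -0.3945, 0.0735]
eef_rot: [2.149, 2.29, 0.0]
contact_force: [-0.6, 0.9, 6.6]
gripper_width: 0.0241
```

carry_out(
  plan=[
    {"jaw":255,"tx":0,"ty":0,"tz":-1.0,"twist":0},
    {"jaw":255,"tx":0,"ty":0,"tz":-2.5,"twist":0},
    {"jaw":255,"tx":0,"ty":0,"tz":-3.5,"twist":0},
    {"jaw":255,"tx":0,"ty":0,"tz":-3.0,"twist":0},
    {"jaw":255,"tx":0,"ty":0,"tz":0,"twist":0},
  ],
)

```text
clock: 43.75
position: [0.5366, -0.3955, 0.1781]
eef_rot: [2.145, 2.286, 0.002]
contact_force: [1.4, -0.9, 0.3]
gripper_width: 0.0247
```

```bash
python3 -c "
from h import *
go([.487,-.06,.15],93.6)
d=snap('wrist','w34.png');inhand(d,'orange')
d=snap('scene','c34.png')
im=cv2.imread('pics/c34.png')[130:350,150:450]
cv2.imwrite('pics/c34b.png',cv2.resize(im,None,fx=2.6,fy=2.6,interpolation=cv2.INTER_CUBIC))
"
```

```text
pos [ 0.5366 -0.3955  0.1781] az 93.6 tilt [ 0.006 -0.004 -1.   ] shift cm [33.81 -2.84  2.65] twist 0.0 min rows 7.1 t 43.8 w 0.0247 F [ 1.4 -0.9  0.3]
cap box [245, 148, 77, 44, 2949] ends in tool [[0.0, -0.0629, -0.0106], [0.0001, -0.0434, -0.0106]] width 0.0344
```

View pics/c34b.png

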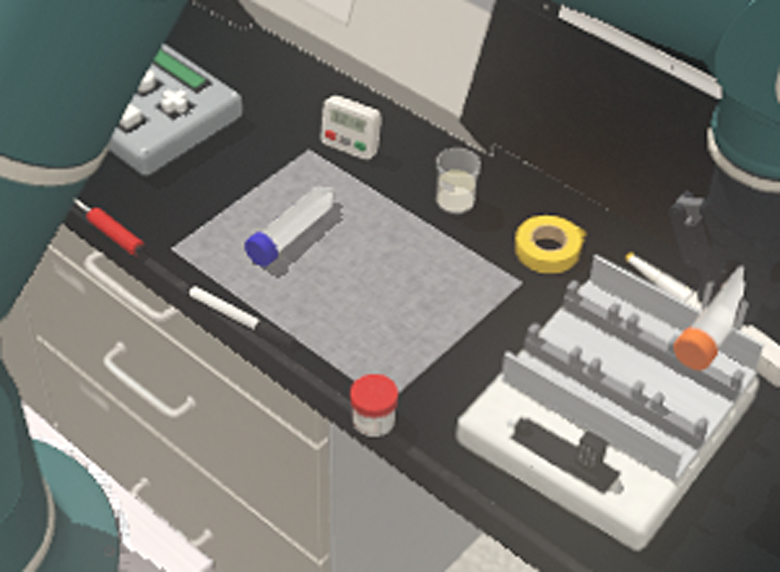

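The orange tube is in hand and the blue lies on the mat. I'll carry it to the mat at y ≈ -0.06.

carry_out(
  plan=[
    {"jaw":255,"tx":2.5,"ty":-0.2,"tz":0,"twist":0},
    {"jaw":255,"tx":4.5,"ty":-0.4,"tz":0,"twist":0},
    {"jaw":255,"tx":4.5,"ty":-0.4,"tz":0,"twist":0},
    {"jaw":255,"tx":4.5,"ty":-0.4,"tz":0,"twist":0},
    {"jaw":255,"tx":4.5,"ty":-0.4,"tz":0,"twist":0},
    {"jaw":255,"tx":4.5,"ty":-0.4,"tz":0,"twist":0},
    {"jaw":255,"tx":4.5,"ty":-0.3,"tz":0,"twist":0},
    {"jaw":255,"tx":4.2,"ty":-0.3,"tz":0,"twist":0},
  ],
)

```text
clock: 44.65
position: [0.4846, -0.0578, 0.1722]
eef_rot: [-2.148, -2.291, 0.001]
contact_force: [0.5, 0.6, -0.4]
gripper_width: 0.0241
```

carry_out(
  plan=[
    {"jaw":255,"tx":0,"ty":0,"tz":2.0,"twist":0},
    {"jaw":255,"tx":0,"ty":0,"tz":4.0,"twist":0},
    {"jaw":255,"tx":0,"ty":0,"tz":4.0,"twist":0},
    {"jaw":255,"tx":0,"ty":0,"tz":2.8,"twist":0},
    {"jaw":255,"tx":0,"ty":0,"tz":0,"twist":0},
    {"jaw":255,"tx":0,"ty":0,"tz":0,"twist":0},
  ],
)

```text
clock: 45.25
position: [0.4853, -0.0597, 0.045]
eef_rot: [-2.149, -2.29, 0.002]
contact_force: [-0.2, -0.9, -0.8]
gripper_width: 0.0241
```

```bash
python3 -c "
from h import *
go([.487,-.06,.0135],93.6)
d=snap('wrist','w35.png');inhand(d,'orange')
d=snap('side','s35.png')
im=cv2.imread('pics/s35.png')[160:280,220:350]
cv2.imwrite('pics/s35b.png',cv2.resize(im,None,fx=5,fy=5,interpolation=cv2.INTER_CUBIC))
"
```

```text
pos [ 0.4853 -0.0597  0.045 ] az 93.6 tilt [-0.001  0.    -1.   ] shift cm [-0.04  0.17  3.15] twist 0.0 min rows 0.7 t 45.2 w 0.0241 F [-0.2 -0.9 -0.8]
cap box [245, 148, 77, 43, 1833] ends in tool [[0.0, -0.0629, -0.0106], [0.0001, -0.0439, -0.0106]] width 0.0344
```

View pics/s35b.png

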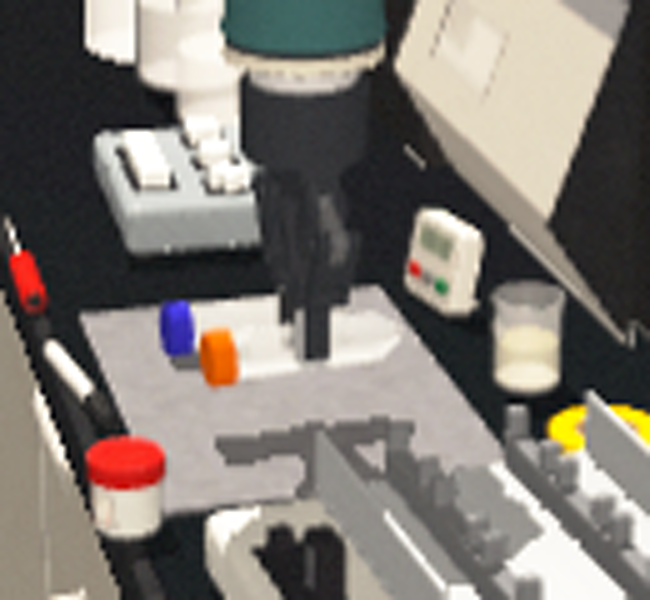

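carry_out(
  plan=[
    {"jaw":255,"tx":0,"ty":0,"tz":1.5,"twist":0},
    {"jaw":255,"tx":0,"ty":0,"tz":1.2,"twist":0},
    {"jaw":255,"tx":0,"ty":0,"tz":0.2,"twist":0},
    {"jaw":255,"tx":0,"ty":0,"tz":0,"twist":0},
    {"jaw":255,"tx":0,"ty":0,"tz":0,"twist":0},
  ],
)

```text
clock: 45.85
position: [0.4859, -0.0598, 0.0163]
eef_rot: [2.149, 2.291, 0.0]
contact_force: [-0.2, 0.0, 0.3]
gripper_width: 0.0244
```

carry_out(
  plan=[
    {"jaw":255,"tx":0,"ty":0,"tz":0.2,"twist":0},
    {"jaw":255,"tx":0,"ty":0,"tz":0,"twist":0},
  ],
)

```text
clock: 46.05
position: [0.4864, -0.0598, 0.0144]
eef_rot: [2.149, 2.29, 0.001]
contact_force: [1.2, -0.1, 8.2]
gripper_width: 0.0244
```

carry_out(
  plan=[
    {"jaw":140,"tx":0,"ty":0,"tz":0,"twist":0},
    {"jaw":100,"tx":0,"ty":0,"tz":0,"twist":0},
    {"jaw":60,"tx":0,"ty":0,"tz":0,"twist":0},
    {"jaw":60,"tx":0,"ty":0,"tz":0,"twist":0},
    {"jaw":60,"tx":0,"ty":0,"tz":-1.0,"twist":0},
    {"jaw":0,"tx":0,"ty":0,"tz":-3.0,"twist":0},
    {"jaw":0,"tx":0,"ty":0,"tz":-4.5,"twist":0},
    {"jaw":0,"tx":0,"ty":0,"tz":-4.5,"twist":0},
  ],
)

```text
clock: 46.85
position: [0.4851, -0.0597, 0.1458]
eef_rot: [-2.149, -2.291, 0.001]
contact_force: [1.9, 0.3, -0.0]
gripper_width: 0.0852
```

carry_out(
  plan=[
    {"jaw":0,"tx":0,"ty":0,"tz":-4.5,"twist":0},
    {"jaw":0,"tx":0,"ty":0,"tz":-4.5,"twist":0},
    {"jaw":0,"tx":0,"ty":0,"tz":-4.0,"twist":0},
    {"jaw":0,"tx":0,"ty":0,"tz":0,"twist":0},
    {"jaw":0,"tx":0,"ty":0,"tz":0,"twist":0},
    {"jaw":0,"tx":0,"ty":0,"tz":0,"twist":0},
  ],
)

```text
clock: 47.45
position: [0.4851, -0.0597, 0.2733]
eef_rot: [-2.149, -2.291, 0.001]
contact_force: [-0.2, 0.0, -0.4]
gripper_width: 0.0853
```

```bash
python3 -c "
from h import *
d=snap('wrist','w36.png')
for c in('blue','orange'):
    try: tube(d,c,.0195)
    except Exception as e: print(e)
d=snap('scene','c36.png')
im=cv2.imread('pics/c36.png')[130:350,150:450]
cv2.imwrite('pics/c36b.png',cv2.resize(im,None,fx=2.6,fy=2.6,interpolation=cv2.INTER_CUBIC))
"
```

```text
blue cap [379.3 136.7] [0.4319 0.0592 0.0195] barrel [375.6 180.8] [362, 144, 29, 80, 1661] mid [0.4857 0.0631 0.0195] dir az 4.2
orange cap [278.9 130.7] [ 0.4327 -0.0681  0.0195] barrel [283.4 175.9] [273, 139, 22, 81, 1604] mid [ 0.486  -0.0594  0.0195] dir az 9.3
```

View pics/w36.png

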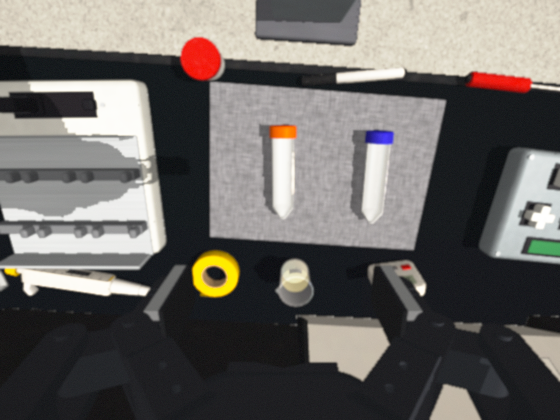

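View pics/c36b.png

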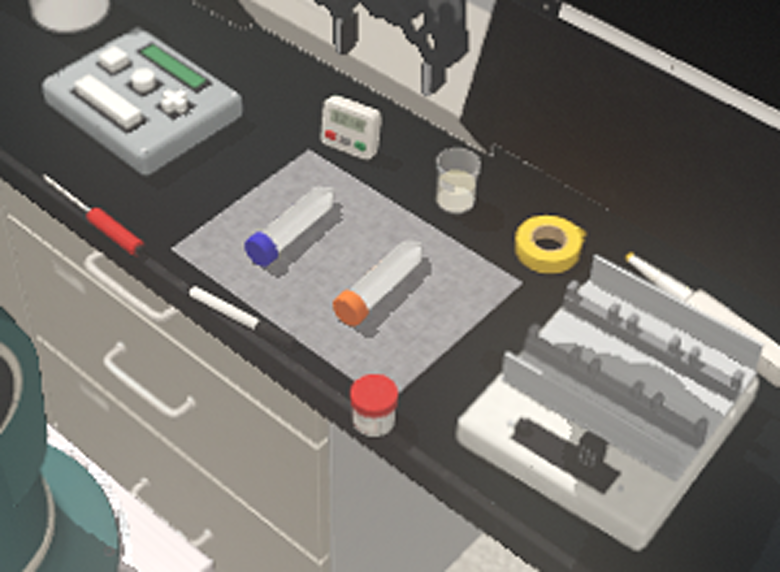

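Both tubes lie flat well inside the mat, the slide is home, the keys are up, and the arm is clear. Handing in.

```bash
python3 -c "
from h import *
go([.487,-.06,.27]); print(ctrl.job_done())
"
```

```text
pos [ 0.4851 -0.0598  0.273 ] az 93.6 tilt [-0.002  0.    -1.   ] shift cm [-0.04  0.19  0.29] twist 0 min rows 0.1 t 47.5 w 0.0857 F [ 0.1 -0.6  0.2]
the job is handed in; nothing more can be done
None
```

I ran the whole batch and handed it in at about 47.5 s. The hand-in gives no verdict, so I'm going by my own checks below.

**What I did:** Only two tubes were present. The orange one went into the right cradle and the blue one into the left. I pushed the slide to its end stop (16 N on the fingers, against a 5.1 N spring) and it sprang back home. I then pressed round, cross, square and bar fully down in that order. Just before the bar, a picture showed both tubes still in their cradles. Both tubes then went back onto the mat.

**Last checks:**
- **Tubes:** both lie flat and released. The blue one's middle is at about (0.486, 0.063) and the orange one's at about (0.486, -0.059), well inside the mat (centre about (0.487, -0.006)).
- **Rocker and console:** in the last pictures the slide looks home and the keys up.
- **Arm:** it was about 0.27 m above the worktop and touching nothing.

**What was off:**
- **Key force:** the round key bottomed out at 44 N and the bar at 34 N, harder than needed. These presses were on the fingertips, not the gripper's body.
- **Orange tube angle:** in the last view my measurement gave it 9° from the mat's x axis, though it was set down at 4°. That is probably measurement error from its cap in the picture, and it does not affect the result.
- **Disturbances:** I saw no grip slip and no knocked tube.

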